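Light and shoot a shop picture in the delicatessen's photo corner

TASK

Take the shop picture of the deli goods on the board. First give the lamp its power: take the charged battery out of the charger, push it fully home, upright, into the socket in the lamp's foot and let go of it; then press the camera's shutter button down to its halfway stop, hold it steadily there for about a second while the camera focuses, then press it all the way down and let it come up again. Do not lean on the camera hard, do not fire the shutter before the lamp has its battery, and leave everything else where it stands.

Things in the scene. Friction and masses are not known exactly. Their poses are not given: they have to be found in the camera images.
- battery_center (a point): Centre of the loose battery block: a dark block 38 mm along its x, 21 mm along its y, 70 mm tall along z (z up), mass about 0.11 kg, the lowest 4 mm stepped in by 2 mm all round as a lead-in. It starts standing upright in the charger with its lowest 15 mm in the charger's well, so 55 mm stand out. It fits the lamp's socket either way round (turned by pi).
- charger: Grey desk charger, fixed, 66 (x) x 56 (y) x 30 mm tall, origin at the centre of its underside on the table, z up; the well in its top holds the battery, whose x and y are then parallel to the charger's.
- lamp_socket (a point): Centre of the mouth of the battery socket in the top of the lamp's foot, 50 mm above the table, z up. A rectangular hole 42 mm along x, 25 mm along y, 30 mm deep, with a 2 mm chamfer, in a dark block 84 (x) x 76 (y) x 50 mm tall. Fully home, the battery stands upright on the floor of the hole with 40 mm showing above the mouth.
- shutter_top (a point): Centre of the top of the camera's shutter button, at its present height: a bare steel cap 16 mm across on the hand grip, pushed straight down; z up, x where the lens points. At rest it stands 9 mm proud of the grip, with a ring 25 mm across and 1.5 mm high round its foot. It lies about 0.18 to 0.22 m above the table, differing from start to start.
- shutter_half (a joint): First stage of the shutter button, in m: 0 at rest, 0.0025 at the halfway stop. Its soft spring takes from about 0.8 N at rest to 2 N at the stop.
- shutter_full (a joint): Second stage of the shutter button, in m: 0 until the press exceeds about 7 N with the first stage at its stop, then it goes down to 0.0025 at the final stop, at about 8.5 N; beyond that it is a hard stop. The two stages add up: the cap goes down 5 mm in all. Both spring back when let go.
- stand: Fixed camera stand: steel base plate 170 (x) x 150 (y) x 12 mm on the table, with an upright column at the origin, z up; x points where the lens points.
- board: Fixed dark wooden board 170 (x) x 250 (y) x 16 mm in front of the lens that carries the goods, origin at the centre of its underside.
- tub_mid (a point): Bystander: tub of olives 118 x 98 x 58 mm on the board; the point is 25 mm above its underside. To be left alone.
- salami_mid (a point): Bystander: salami in paper, 200 mm long, 42 mm thick, lying on the board along its x; the point is 25 mm above its underside. To be left alone.
- basket: Bystander: low wooden chip basket 115 (x) x 165 (y) x 62 mm with wrapped salamis, origin at the centre of its underside. To be left alone.
- lens_cap: Bystander: black lens cap, a disc 70 mm across and 7 mm thick, lying on the table, origin at the centre of its underside. To be left alone.
- lamp: The lamp, fixed; origin on the table under the socket's centre, same axes as the socket. Its round stem stands 165 mm from the socket along +y and carries a flat black lamp head (150 x 100 x 24 mm) centred 228 mm above the table; a steel base plate 12 mm high runs from the block to 53 mm beyond the stem.
- camera: Black camera, rigidly fixed on the stand's column, origin at the centre of its underside, z up, x where the lens points. Body 128 mm wide (y), 66 mm tall; the resting shutter cap's top is at (36, -50, 73) mm. Near the button: mode dial 20 mm across at (-3, -40), top at 71 mm; viewfinder hump from y = -8 to 32 and x = -26 to 32, top at 82 mm; the lens reaches x = 88.
Things that resemble listed ones, but are neither listed nor needed, are in the scene too. There is more than one size of the part that bears battery_center; the job needs the middle-sized.

How it is judged:
By the outcome, as a careful person would: the job done as asked, in the order asked, and still so for the second after the job is handed in, with the robot touching nothing.
It also fails if it takes over 64 s, if anything falls off the work surface, if the arm or the gripper's body presses on something with over 40 N, if the wrist force passes 120 N, or if a joint passes its speed limit or range.

ROBOT

A 6-joint arm with a two-finger parallel gripper is mounted at the origin on the work surface. World frame = base frame: x ahead of the robot, y to its left, z up, the work surface at z = 0. Lengths are in m, angles in degrees, forces in N, time in s.
With the tool pointing down it reaches from about 0.35 to 0.875 m from the base axis. Payload 4.2 kg.
Tool frame: the origin (TCP) lies between the finger pads; the fingertips stand 14 mm ahead of it and the grasp point (between the pads) lies 5 mm behind it; x points along the fingers, y is the direction in which the jaws open and shut, and the axes are right-handed (so a half turn about x gives the same grasp; the last joint's range is limited). The gripper opens to 87 mm and grips with 3 to 60 N. Pads are 19 mm wide; open, the fingers measure 117 mm over their backs; the gripper's body (75 mm by 190 mm) begins 51 mm behind the grasp point.
Start: joints at [89.187, 22.042, 0.453, 0, -68.411, -14.817], TCP at [0.168, 0.602, 0.206] pointing down, gripper open.
Joint ranges: [-179.83, 179.83], [-69.29, 118.12], [-61.27, 80.66], [-181.25, 117.63], [-171.15, -9.14], [-177.46, 177.46]. Speed limits (degrees/s): [159.86, 159.86, 180, 180, 180, 180].

INTERFACE

Orientations are given as a 3x3 rotation matrix whose columns are the frame's x, y, z axes.
In Python, from station import r, imaging, job gives the robot as it stands. The module is installed in compiled form; this text tells all that it offers.
- The arm moves only by the tool apply_moves, never from a script. Its arguments are lists of equal length, an entry for each row: "xyz": the shift along the tool's x, y, z in m, a list of three; "twist": the turn about the tool's x in degrees; "claw": the opening, from 0 (shut) to 1 (fully open). A call has 1 to 12 rows; each row shifts and turns the pose as measured when the row begins, along the tool's axes as they then stand; what a row does not reach is not made up. A row lasts 1/10 s, in which the tool goes at most 50 mm and 8.59 degrees, less where a joint would pass 70% of its speed; a pose out of reach is approached as far as the arm can. A call is refused whole if a number of a shift passes 0.05 or a number of a turn 8.59, either way. A call with a gripper value outside its range is refused whole. The fingers move at their own pace and stop on an object; the grip force is fixed at half the most. Time passes only in rows, so rows that do not move let the fingers close. It gives the time, the measured TCP pose, the force and the opening at its end, in the units of the state.
- r.sense(): the state, without advancing time (a new reading comes with each control period).
- imaging.capture(name): name is "scene" or "top" or "wrist"; returns a dict with "pixels" (400x640x3 uint8, red, green, blue), "mtx" (3x3 intrinsics, pixels), "distortion" ([k1, k2, p1, p2, k3] as OpenCV has them; the pictures are not rectified), "view" (4x4, takes a point from world to camera coordinates). Camera axes: x right, y down, z forward; pixel columns grow to the right and rows downward; lengths in m; the calibration is good to about 2 mm. A picture is of the moment at which its call begins. There is no depth.
- job.finish_job(): hands the job in, once; it reports no verdict.
Trained networks look in a picture, given as the dict that the camera call returned (one of the last four; its "shot" number tells which), for a name from the list of things; names that differ only in an ending like _2 or _b are one class to them, and where a whole thing is asked for, a point or a joint stands for the part that bears it (a point fixed in the world has none). Each returns a list of dicts, best first, with "p" (0 to 1); they miss things now and then, are a little off and sometimes report something else, mostly with a low value. They report only what shows in the picture. A call takes as long as a camera call. They do not tell look-alikes from the thing itself.
- imaging.regions_of(query, picture): "mask" (400x640 bool, what is visible of it) and "centre" ([column, row] in pixels, amid what is visible of it).
The state is a dict: "time_s": time; "joints": joint angles; "joint_velocities": joint speeds; "effort": joint torques, N m; "tcp_pos": TCP position; "ee_rot": TCP orientation; "wrist_force": force on the tool from outside, world axes, zero at the start; "moment": the same for the moment, N m; "gripper_width": opening from 0.0 (shut) to 1.0 (fully open).
Only numpy, scipy, OpenCV 4.12 (cv2) and the standard library are available. Lean on these libraries where they do the work, as an engineer would, in place of code of your own. Each camera call takes 0.05 s, during which the arm holds its last target.

## Working session

There is one attempt and no reset: what is moved stays moved. The work goes in short steps, Python scripts to look and compute and a tool call to move; the robot and the scene stay as the last step left them, time stands still between calls to the robot, and variables do not carry over. Pictures are saved under pics/ and viewed, and the job is handed in when it is done.

Besides the shell and the picture viewer there is one more tool, called after "Call:" by a JSON object that holds its "fn" and its "kwargs". apply_moves: Moves the arm, as the interface text tells. Its arguments: {"type":"object","properties":{"xyz":{"type":"array","items":{"type":"array","items":{"type":"number"}}},"twist":{"type":"array","items":{"type":"number"}},"claw":{"type":"array","items":{"type":"number"}}},"required":["xyz","twist","claw"]}

```bash
mkdir -p pics
cat > h.py <<'E'
import numpy as np,cv2
from station import r,imaging,job
def cap(n,fn):
    p=imaging.capture(n); cv2.imwrite(fn,p['pixels'][:,:,::-1].copy()); return p
def ray(p,px):
    u=cv2.undistortPoints(np.array([[px]],float),p['mtx'],np.array(p['distortion'],float))[0,0]
    V=np.array(p['view']);R=V[:3,:3];o=-R.T@V[:3,3];d=R.T@np.array([u[0],u[1],1.]);return o,d
def atz(p,px,z):
    o,d=ray(p,px);return o+d*(z-o[2])/d[2]
def proj(p,X):
    V=np.array(p['view']);q,_=cv2.projectPoints(np.array(X,float).reshape(-1,3),cv2.Rodrigues(V[:3,:3])[0],V[:3,3],p['mtx'],np.array(p['distortion'],float));return q[:,0]
E
python3 - <<'E'
from h import *
import pickle
for n in ['scene','top','wrist']:
    p=cap(n,f'pics/{n}0.png'); pickle.dump(p,open(f'{n}0.pkl','wb'))
    V=p['view'];print(n,(-V[:3,:3].T@V[:3,3]).round(3),V[:3,:3].round(2).tolist(),p['mtx'][0,0])
    for q in ['battery_center','charger','lamp_socket','lamp','shutter_top','camera','stand']:
        print(n,q,[(round(float(d['p']),2),np.round(d['centre']).tolist(),int(d['mask'].sum())) for d in imaging.regions_of(q,p)])
s=r.sense();print(s)
E
```

```text
scene [ 1.051 -0.041  0.719] [[0.06, 1.0, 0.0], [0.75, -0.04, -0.66], [-0.66, 0.04, -0.75]] 382.15542743833106
scene battery_center [(0.84, [377.0, 174.0], 660), (0.66, [335.0, 194.0], 340), (0.51, [370.0, 214.0], 258)]
scene charger [(0.81, [333.0, 214.0], 485)]
scene lamp_socket [(0.79, [540.0, 225.0], 10423)]
scene lamp [(0.77, [538.0, 228.0], 10376), (0.6, [333.0, 214.0], 539)]
scene shutter_top []
scene camera [(0.91, [172.0, 175.0], 3811)]
scene stand [(0.86, [192.0, 228.0], 3774)]
top [0.371 0.006 0.972] [[0.0, -1.0, 0.03], [-0.98, -0.01, -0.2], [0.2, -0.03, -0.98]] 371.82900150915503
top battery_center [(0.53, [264.0, 272.0], 334), (0.46, [301.0, 240.0], 172), (0.42, [266.0, 229.0], 96)]
top charger [(0.94, [301.0, 243.0], 479)]
top lamp_socket [(0.92, [161.0, 181.0], 4998)]
top lamp [(0.65, [381.0, 143.0], 1187), (0.62, [164.0, 178.0], 5330)]
top shutter_top [(0.72, [421.0, 239.0], 1799)]
top camera [(0.68, [452.0, 216.0], 2855)]
top stand [(0.58, [420.0, 239.0], 1829)]
wrist [0.244 0.58  0.385] [[-0.27, -0.96, -0.0], [-0.92, 0.26, 0.29], [-0.28, 0.08, -0.96]] 357.7969282870
[... 222 characters left out ...]
16681e-04,
       -6.84106257e+01, -1.48147485e+01]), 'joint_velocities': array([ 0.02332826, -0.04394532, -0.02043438,  0.03662883, -0.00753492,
        0.03145432]), 'effort': array([ 8.01488386e-04, -3.90470052e+01,  1.87624472e+01,  4.22426552e+00,
        1.54734333e-02, -2.02471512e-05]), 'tcp_pos': array([0.1683686 , 0.60186754, 0.20552904]), 'ee_rot': array([[-3.95582294e-06, -2.69408041e-01, -9.63026120e-01],
       [-3.47310392e-05, -9.63026119e-01,  2.69408041e-01],
       [-9.99999999e-01,  3.45126284e-05, -5.54726041e-06]]), 'wrist_force': array([-0.81737517,  0.35052675,  0.63866489]), 'moment': array([-0.04686565,  0.03095203,  0.00954816]), 'gripper_width': 0.994339378754911}
```

View pics/scene0.png

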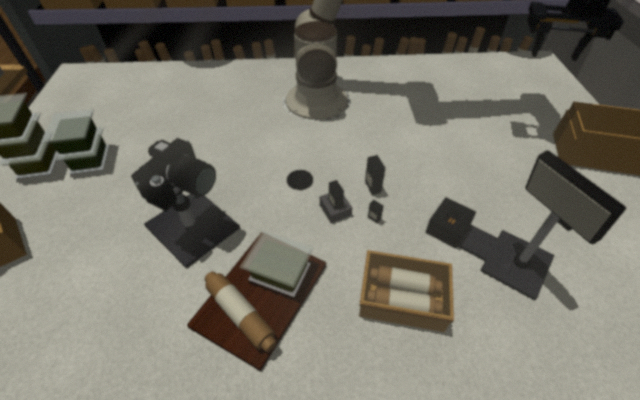

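View pics/top0.png

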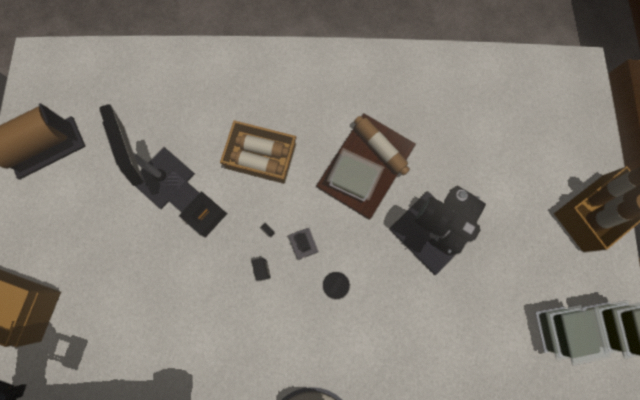

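Run:
```python
import cv2,numpy as np
s=cv2.imread('pics/scene0.png');t=cv2.imread('pics/top0.png')
a=cv2.resize(s[150:230,300:400],(400*2,640),interpolation=cv2.INTER_CUBIC)
def z(im,x0,x1,y0,y1,k):return np.clip(cv2.resize(im[y0:y1,x0:x1],None,fx=k,fy=k,interpolation=cv2.INTER_CUBIC).astype(float)*1.8,0,255)
cv2.imwrite('pics/a.png',np.hstack([z(s,310,390,150,230,5),z(t,250,330,210,290,5)]))
cv2.imwrite('pics/b.png',np.hstack([z(s,420,490,190,250,5),z(t,170,240,180,240,5)]))
cv2.imwrite('pics/c.png',np.hstack([z(s,120,225,130,220,4),z(t,385,490,170,260,4)][:2])[:, :800])
```

```text
[ WARN:0@0.075] global loadsave.cpp:1063 imwrite_ Unsupported depth image for selected encoder is fallbacked to CV_8U.
```

View pics/a.png

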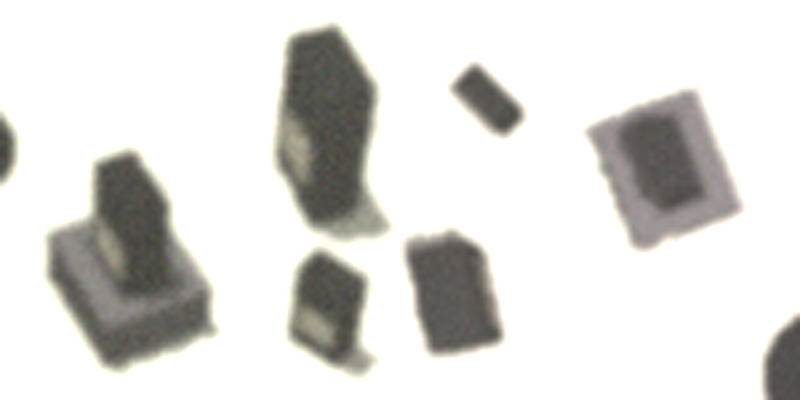

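View pics/b.png

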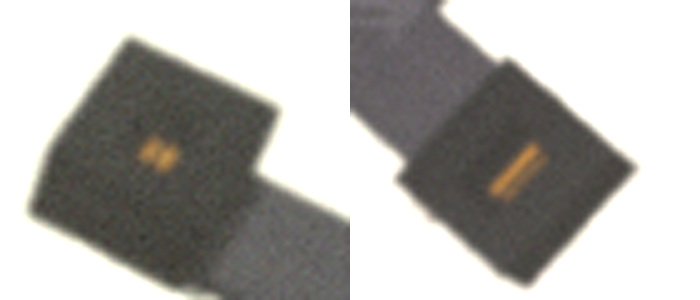

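View pics/c.png

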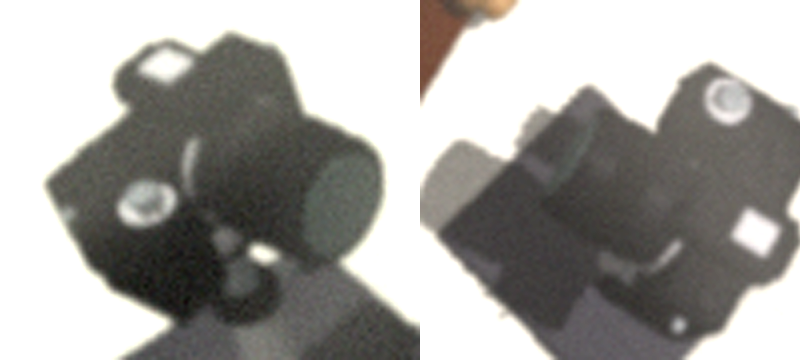

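```bash
cat >> h.py <<'E'
def tri(pairs):
    A=np.zeros((3,3));b=np.zeros(3);L=[]
    for p,px in pairs:
        o,d=ray(p,px);d=d/np.linalg.norm(d);M=np.eye(3)-np.outer(d,d);A+=M;b+=M@o;L.append((M,o))
    X=np.linalg.solve(A,b);return X,[np.linalg.norm(M@(X-o)) for M,o in L]
E
python3 - <<'E'
from h import *
import pickle
S=pickle.load(open('scene0.pkl','rb'));T=pickle.load(open('top0.pkl','rb'))
def at(l,x0,y0,xo=0,k=5):return [((x-xo)/k+x0,y/k+y0) for x,y in l]
c=[atz(T,q,.03) for q in at([(588,130),(695,90),(742,208),(640,248)],250,210,400)]
print(np.round(c,4),np.mean(c,0));c=np.array(c)
print([np.linalg.norm(c[i]-c[i-1]).round(4) for i in range(4)])
c2=np.array([atz(S,q,.03) for q in at([(48,237),(118,322),(208,290),(160,225)],310,150)]);print('scene ch',c2.round(4).tolist())
c=np.array([atz(T,q,.05) for q in at([(508,60),(635,167),(528,285),(400,178)],170,180,350)])
print(c.round(4),c.mean(0));print([np.linalg.norm(c[i]-c[i-1]).round(4) for i in range(4)])
c=np.array([atz(S,q,.05) for q in at([(130,38),(278,108),(210,265),(50,160)],420,190)])
print('scene lamp',c.round(4).tolist())
print('cap',tri([(S,(156.5,180.8)),(T,(462.5,194.5))]))
print('white',tri([(S,(120+166/4,130+65/4)),(T,(385+335/4,170+233/4))]))
E
```

```text
[[ 0.4794  0.061   0.03  ]
 [ 0.5002  0.0069  0.03  ]
 [ 0.4403 -0.0172  0.03  ]
 [ 0.4201  0.034   0.03  ]] [0.45999824 0.02116976 0.03      ]
[np.float64(0.0652), np.float64(0.058), np.float64(0.0646), np.float64(0.055)]
scene ch [[0.4451, -0.0138, 0.03], [0.4992, 0.0158, 0.03], [0.4824, 0.0594, 0.03], [0.4404, 0.0406, 0.03]]
[[0.588  0.28   0.05  ]
 [0.5332 0.2128 0.05  ]
 [0.4735 0.263  0.05  ]
 [0.5269 0.3305 0.05  ]] [0.53039681 0.27155819 0.05      ]
[np.float64(0.0792), np.float64(0.0867), np.float64(0.078), np.float64(0.0861)]
scene lamp [[0.4801, 0.2796, 0.05], [0.5254, 0.3349, 0.05], [0.6078, 0.2788, 0.05], [0.5488, 0.225, 0.05]]
cap (array([ 0.54786857, -0.31804036,  0.21272039]), [np.float64(0.0017573363952519683), np.float64(0.0017573363952519668)])
white (array([ 0.47307702, -0.31896226,  0.23053915]), [np.float64(0.0010257183210968268), np.float64(0.0010257183210969827)])
```

```bash
cat >> h.py <<'E'
def plan(target,yaw=None,n=None,step=.048,s=None):
    """rows to reach target xyz (world) with tool-y yaw; tool kept down as it stands"""
    s=s or r.sense();P=s['tcp_pos'];R=s['ee_rot'];D=np.array(target)-P
    y0=np.degrees(np.arctan2(R[1,1],R[0,1]));dy=0 if yaw is None else (yaw-y0+180)%360-180
    n=n or max(1,int(np.ceil(max(np.linalg.norm(D)/step,abs(dy)/8.3))))
    rows=[]
    for i in range(n):
        a=np.radians(dy*i/n);c,q=np.cos(a),np.sin(a)
        Ri=np.array([[c,-q,0],[q,c,0],[0,0,1]])@R
        rows.append([round(float(v),4) for v in Ri.T@(D/n)])
    print('t',s['time_s'],'P',P.round(4),'yaw',y0.round(2),'J',s['joints'].round(1),'F',s['wrist_force'].round(1));print('n',n,'twist',round(-dy/n,2));print(rows)
E
python3 - <<'E'
from h import *
import pickle
S=pickle.load(open('scene0.pkl','rb'));T=pickle.load(open('top0.pkl','rb'))
print(atz(T,(267,230),.03),atz(T,(250+(455-400)/5,210+320/5),.0))
plan([.45,.02,.22],-68.2)
E
```

```text
[0.49450664 0.11363206 0.03      ] [0.38458727 0.12941411 0.        ]
t 1.2 P [0.1684 0.6019 0.2055] yaw -105.63 J [ 89.2  22.    0.5  -0.  -68.4 -14.8] F [-0.8  0.4  0.6]
n 14 twist -2.67
[[-0.001, 0.0346, -0.0306], [-0.001, 0.036, -0.0289], [-0.001, 0.0373, -0.0272], [-0.001, 0.0385, -0.0254], [-0.001, 0.0397, -0.0236], [-0.001, 0.0407, -0.0217], [-0.001, 0.0417, -0.0198], [-0.001, 0.0426, -0.0179], [-0.001, 0.0434, -0.0158], [-0.001, 0.0441, -0.0138], [-0.001, 0.0447, -0.0117], [-0.001, 0.0452, -0.0096], [-0.001, 0.0456, -0.0075], [-0.001, 0.0459, -0.0054]]
```

Call:
{"fn": "apply_moves", "kwargs": {"xyz": [[-0.001,0.035,-0.031],[-0.001,0.036,-0.029],[-0.001,0.037,-0.027],[-0.001,0.0385,-0.0255],[-0.001,0.04,-0.0235],[-0.001,0.041,-0.0215],[-0.001,0.042,-0.02],[-0.001,0.0425,-0.018],[-0.001,0.0435,-0.016],[-0.001,0.044,-0.014],[-0.001,0.0445,-0.012],[-0.001,0.045,-0.01]], "twist": [-2.7,-2.7,-2.7,-2.7,-2.7,-2.7,-2.7,-2.7,-2.7,-2.7,-2.7,-2.7], "claw": [0.6,0.6,0.6,0.6,0.6,0.6,0.6,0.6,0.6,0.6,0.6,0.6]}}

```text
time_s: 2.4
tcp_pos: [0.4247, 0.0931, 0.2189]
ee_rot: [[0.008, 0.323, -0.946], [0.006, -0.946, -0.323], [-1.0, -0.003, -0.009]]
wrist_force: [0.6, 0.4, 0.3]
gripper_width: 0.603
```

```bash
python3 -c "
from h import *
plan([.45,.02,.22],-68.2)"
```

```text
t 2.4 P [0.4247 0.0931 0.2189] yaw -71.13 J [ 33.9   2.2 -23.5  -0.  -63.8  75. ] F [0.6 0.4 0.3]
n 2 twist -1.46
[[-0.0007, 0.0387, -0.0001], [-0.0007, 0.0387, 0.0008]]
```

Call:
{"fn": "apply_moves", "kwargs": {"xyz": [[-0.001,0.0385,0],[-0.0005,0.0385,0.001],[0,0,0]], "twist": [-1.5,-1.4,0], "claw": [0.6,0.6,0.6]}}

```text
time_s: 2.7
tcp_pos: [0.4521, 0.0131, 0.2212]
ee_rot: [[0.01, 0.367, -0.93], [0.006, -0.93, -0.367], [-1.0, -0.002, -0.012]]
wrist_force: [-0.4, -0.5, -0.3]
gripper_width: 0.6
```

Run:
```python
from h import *
import pickle
p=cap('wrist','pics/w1.png');pickle.dump(p,open('w1.pkl','wb'))
s=r.sense();print(s['tcp_pos'],s['ee_rot'].round(4).tolist(),s['joints'].round(1))
for q in ['battery_center','charger']:
  print(q,[(round(float(d['p']),2),np.round(d['centre']).tolist(),int(d['mask'].sum())) for d in imaging.regions_of(q,p)])
```

```text
[0.45164172 0.01435859 0.22114077] [[0.01, 0.3681, -0.9297], [0.0061, -0.9298, -0.3681], [-0.9999, -0.002, -0.0116]] [ 22.5   3.8 -21.4  -0.1 -64.2  89.2]
battery_center [(0.93, [236.0, 96.0], 873), (0.71, [310.0, 166.0], 1117), (0.65, [192.0, 186.0], 3034)]
charger [(0.68, [324.0, 151.0], 2292)]
```

View pics/w1.png

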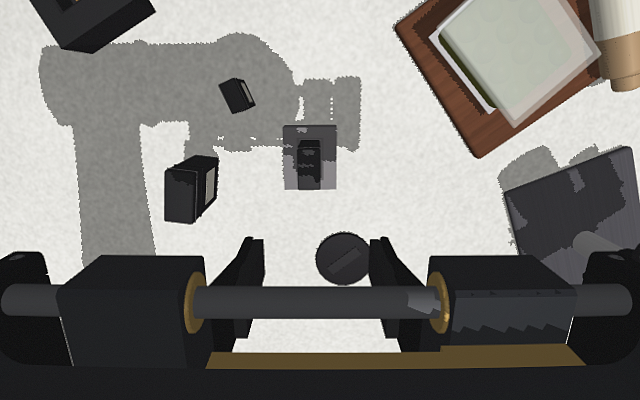

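Run:
```python
import cv2,numpy as np
s=cv2.imread('pics/w1.png')
cv2.imwrite('pics/w1z.png',np.clip(cv2.resize(s[115:200,265:350],None,fx=7,fy=7,interpolation=cv2.INTER_CUBIC).astype(float)*1.5,0,255).astype(np.uint8))
```

```text
(no output)
```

View pics/w1z.png

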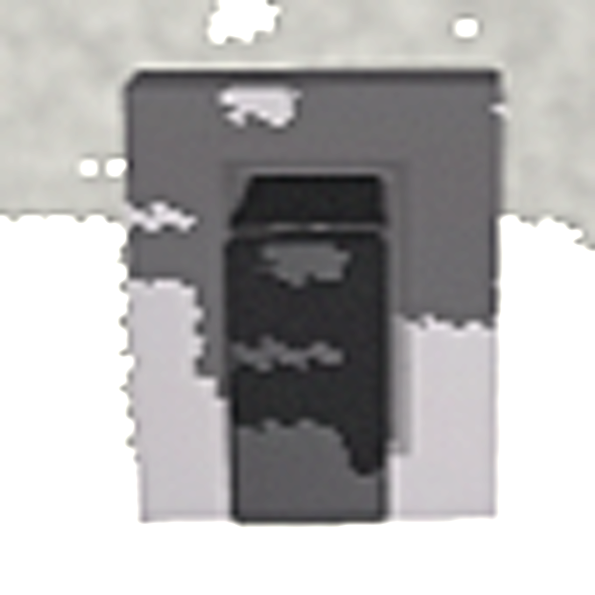

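Run:
```python
from h import *
import pickle
W=pickle.load(open('w1.pkl','rb'))
f=lambda l,z:np.array([atz(W,(265+x/7-.4,115+y/7-.4),z) for x,y in l])
b=f([(228,233),(386,229),(387,522),(234,522)],.085);c=f([(130,84),(499,80),(496,516),(142,520)],.03)
for q in (b,c):
  print(q.round(4).tolist(),q.mean(0).round(4),[np.linalg.norm(q[i]-q[i-1]).round(4) for i in range(4)])
  for i,j in((3,0),(2,1)): d=q[j]-q[i];print('x yaw',np.degrees(np.arctan2(d[1],d[0])))
```

```text
[[0.473, 0.04, 0.085], [0.4808, 0.0216, 0.085], [0.4452, 0.0073, 0.085], [0.4379, 0.0259, 0.085]] [0.4592 0.0237 0.085 ] [np.float64(0.0379), np.float64(0.02), np.float64(0.0384), np.float64(0.02)]
x yaw 21.911263065625356
x yaw 21.917180337070697
[[0.4794, 0.0609, 0.03], [0.4998, 0.0109, 0.03], [0.4387, -0.0138, 0.03], [0.4181, 0.0365, 0.03]] [0.459  0.0236 0.03  ] [np.float64(0.066), np.float64(0.054), np.float64(0.0659), np.float64(0.0543)]
x yaw 21.716443239438707
x yaw 22.02825225684577
```

Run:
```python
from h import *
plan([.459,.0236,.13],-68.1,n=4)
```

```text
t 2.85 P [0.4512 0.0163 0.2211] yaw -68.2 J [ 22.7   3.8 -21.4  -0.1 -64.2  89.2] F [-0.7  1.   0.4]
n 4 twist -0.02
[[0.0228, -0.0009, -0.0022], [0.0228, -0.0009, -0.0022], [0.0228, -0.0009, -0.0022], [0.0228, -0.0009, -0.0022]]
```

Call:
{"fn": "apply_moves", "kwargs": {"xyz": [[0.023,-0.001,-0.002],[0.023,-0.001,-0.002],[0.023,-0.001,-0.002],[0.023,-0.001,-0.002],[0,0,0]], "twist": [0,0,0,0,0], "claw": [0.6,0.6,0.6,0.6,0.6]}}

```text
time_s: 3.35
tcp_pos: [0.4584, 0.0308, 0.1286]
ee_rot: [[0.016, 0.382, -0.924], [0.009, -0.924, -0.382], [-1.0, -0.003, -0.018]]
wrist_force: [-0.1, -0.7, -0.7]
gripper_width: 0.601
```

Run:
```python
from h import *
plan([.459,.0236,.066],-68.1,n=3)
print(r.sense()['ee_rot'][:,0])
```

```text
t 3.35 P [0.4584 0.0308 0.1286] yaw -67.56 J [ 24.1   9.9 -29.   -0.2 -50.1  88.4] F [-0.1 -0.7 -0.7]
n 3 twist 0.18
[[0.0208, 0.0023, 0.0011], [0.0208, 0.0024, 0.0011], [0.0209, 0.0024, 0.0011]]
[ 0.01575405  0.00934601 -0.99983222]
```

Call:
{"fn": "apply_moves", "kwargs": {"xyz": [[0.01,0.005,0.001],[0.01,0.002,0.001]], "twist": [0.5,0], "claw": [0.6,0.6]}}

```text
time_s: 3.55
tcp_pos: [0.4612, 0.0259, 0.1101]
ee_rot: [[0.021, 0.378, -0.926], [0.011, -0.926, -0.377], [-1.0, -0.002, -0.023]]
wrist_force: [0.5, -0.6, -0.1]
gripper_width: 0.6
```

Run:
```python
from h import *
plan([.459,.0236,.066],-68.1,n=3)
print(r.sense()['ee_rot'][:,0])
```

```text
t 3.55 P [0.4612 0.0259 0.1101] yaw -67.81 J [ 23.4  11.4 -30.3  -0.1 -46.9  88.9] F [ 0.5 -0.6 -0.1]
n 3 twist 0.1
[[0.0147, 0.0005, 0.0013], [0.0147, 0.0005, 0.0013], [0.0147, 0.0005, 0.0013]]
[ 0.02082803  0.01081742 -0.99972455]
```

Call:
{"fn": "apply_moves", "kwargs": {"xyz": [[0.015,0.001,0.0015],[0.015,0.0005,0.001],[0.014,0.0005,0.001],[0,0,0]], "twist": [0.3,0,0,0], "claw": [0.6,0.6,0.6,0.6]}}

```text
time_s: 3.95
tcp_pos: [0.4609, 0.0236, 0.0654]
ee_rot: [[0.025, 0.373, -0.927], [0.012, -0.928, -0.373], [-1.0, -0.002, -0.028]]
wrist_force: [0.1, -0.0, 0.1]
gripper_width: 0.6
```

Run:
```python
from h import *
plan([.459,.0236,.066],-68.1,n=1)
print(r.sense()['ee_rot'][:,0])
cap('wrist','pics/w2.png')
```

```text
t 3.95 P [0.4609 0.0236 0.0654] yaw -68.09 J [ 23.1  15.  -33.8  -0.1 -39.6  88.9] F [ 0.1 -0.   0.1]
n 1 twist 0.01
[[-0.0006, -0.0007, 0.0017]]
[ 0.0252169   0.01242459 -0.99960479]
```

View pics/w2.png

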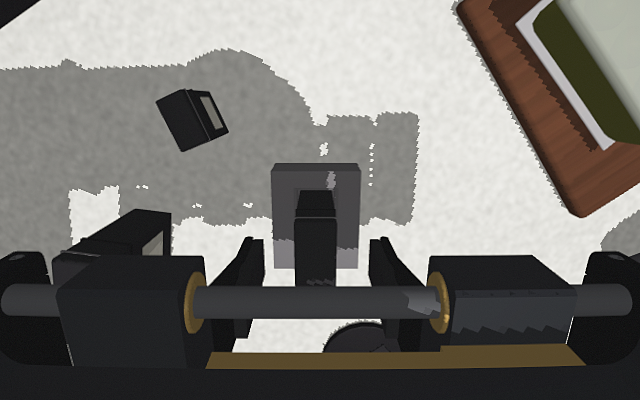

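Call:
{"fn": "apply_moves", "kwargs": {"xyz": [[0,-0.001,0.001],[0,0,0],[0,0,0],[0,0,0],[0,0,0]], "twist": [0,0,0,0,0], "claw": [0.4,0.1,0.1,0.1,0.1]}}

```text
time_s: 4.5
tcp_pos: [0.463, 0.0253, 0.0697]
ee_rot: [[0.034, 0.374, -0.927], [0.015, -0.927, -0.374], [-0.999, -0.001, -0.038]]
wrist_force: [-0.2, 0.1, -0.6]
gripper_width: 0.228
```

Run:
```python
from h import *
s=r.sense();print(s['ee_rot'][:,0],s['tcp_pos'],s['gripper_width'],s['wrist_force'],s['moment'])
```

```text
[ 0.03432969  0.01522973 -0.99929451] [0.46296019 0.02530897 0.06969711] 0.2281266888482862 [-0.18163697  0.06139335 -0.62772864] [-0.08227543  0.1008638   0.02036074]
```

Run:
```python
from h import *
import pickle
T=pickle.load(open('top0.pkl','rb'))
for q in [(105,105),(143,186),(112,104),(130,187)]: 
  for z in(.18,.228,.278): print(q,z,atz(T,q,z).round(3))
print(atz(T,(203.2,215),.02))
im=cv2.imread('pics/top0.png');cv2.imwrite('pics/t1.png',np.clip(cv2.resize(im[90:250,90:250],None,fx=4,fy=4,interpolation=cv2.INTER_CUBIC).astype(float)*1.7,0,255).astype(np.uint8)[:600])
plan([.463,.0253,.15],-68.1,n=2)
```

```text
(105, 105) 0.18 [0.762 0.48  0.18 ]
(105, 105) 0.228 [0.739 0.451 0.228]
(105, 105) 0.278 [0.714 0.421 0.278]
(143, 186) 0.18 [0.57  0.371 0.18 ]
(143, 186) 0.228 [0.558 0.349 0.228]
(143, 186) 0.278 [0.545 0.326 0.278]
(112, 104) 0.18 [0.765 0.463 0.18 ]
(112, 104) 0.228 [0.741 0.436 0.228]
(112, 104) 0.278 [0.716 0.407 0.278]
(130, 187) 0.18 [0.568 0.4   0.18 ]
(130, 187) 0.228 [0.556 0.376 0.228]
(130, 187) 0.278 [0.543 0.351 0.278]
[0.53392725 0.28093825 0.02      ]
t 4.5 P [0.463  0.0253 0.0697] yaw -68.02 J [ 23.3  14.6 -33.6  -0.  -39.7  88.7] F [-0.2  0.1 -0.6]
n 2 twist 0.04
[[-0.0401, -0.0, -0.0015], [-0.0401, -0.0, -0.0015]]
```

View pics/t1.png

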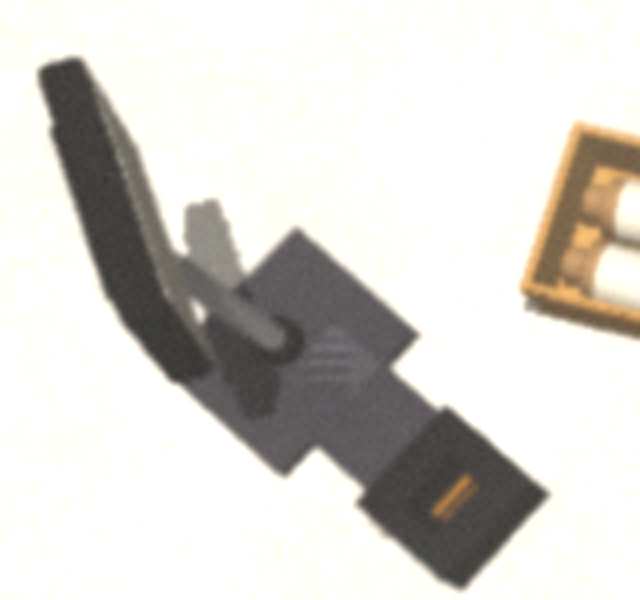

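Run:
```python
from h import *
import pickle
T=pickle.load(open('top0.pkl','rb'));S=pickle.load(open('scene0.pkl','rb'))
for a in [(548,155),(527,190),(620,205),(603,240)]:
  for b in [(135,185.5),(142.5,182.5),(100,108),(110,104.5)]:
    X,e=tri([(S,a),(T,b)]);print(a,b,X.round(3),np.round(e[0],4))
im=cv2.imread('pics/scene0.png');cv2.imwrite('pics/s1.png',np.clip(cv2.resize(im[140:300,480:640],None,fx=4,fy=4,interpolation=cv2.INTER_CUBIC).astype(float)*1.7,0,255).astype(np.uint8)[:600])
```

```text
(548, 155) (135, 185.5) [0.561 0.375 0.248] 0.0177
(548, 155) (142.5, 182.5) [0.568 0.363 0.254] 0.0229
(548, 155) (100, 108) [0.655 0.344 0.355] 0.0343
(548, 155) (110, 104.5) [0.662 0.332 0.358] 0.0281
(527, 190) (135, 185.5) [0.572 0.389 0.171] 0.0042
(527, 190) (142.5, 182.5) [0.579 0.376 0.178] 0.0019
(527, 190) (100, 108) [0.672 0.347 0.309] 0.0556
(527, 190) (110, 104.5) [0.679 0.335 0.313] 0.0485
(620, 205) (135, 185.5) [0.612 0.463 0.164] 0.0666
(620, 205) (142.5, 182.5) [0.619 0.445 0.176] 0.0714
(620, 205) (100, 108) [0.705 0.427 0.28 ] 0.0016
(620, 205) (110, 104.5) [0.713 0.41  0.288] 0.0048
(603, 240) (135, 185.5) [0.626 0.496 0.069] 0.0524
(603, 240) (142.5, 182.5) [0.633 0.476 0.084] 0.0581
(603, 240) (100, 108) [0.725 0.444 0.222] 0.0184
(603, 240) (110, 104.5) [0.733 0.426 0.231] 0.0111
```

View pics/s1.png

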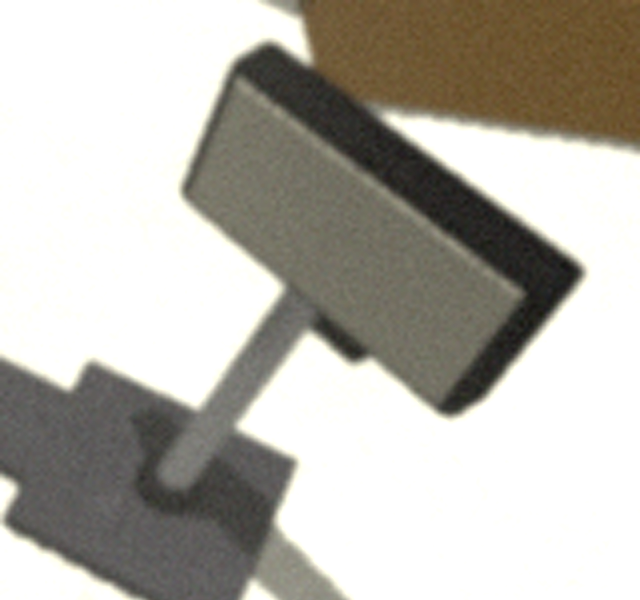

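Call:
{"fn": "apply_moves", "kwargs": {"xyz": [[-0.03,0,0],[-0.045,0,-0.001]], "twist": [0,0], "claw": [0.1,0.1]}}

```text
time_s: 4.7
tcp_pos: [0.457, 0.0231, 0.1411]
ee_rot: [[0.02, 0.373, -0.928], [0.011, -0.928, -0.373], [-1.0, -0.002, -0.023]]
wrist_force: [0.7, -0.5, 0.3]
gripper_width: 0.12
```

Run:
```python
from h import *
plan([.505,.235,.165],-129.6)
s=r.sense();print(s['ee_rot'][:,0],s['gripper_width'])
```

```text
t 4.7 P [0.457  0.0231 0.1411] yaw -68.09 J [ 23.3   8.7 -28.4  -0.1 -51.6  88.7] F [ 0.7 -0.5  0.3]
n 8 twist 7.69
[[-0.0026, -0.0223, -0.0155], [-0.0027, -0.0242, -0.0124], [-0.0027, -0.0256, -0.009], [-0.0028, -0.0266, -0.0055], [-0.0029, -0.0271, -0.0019], [-0.003, -0.0271, 0.0017], [-0.003, -0.0266, 0.0053], [-0.0031, -0.0257, 0.0088]]
[ 0.02010383  0.01055204 -0.99974221] 0.12016606256465069
```

Run:
```python
from h import *
import pickle
p=cap('wrist','pics/w3.png');pickle.dump(p,open('w3.pkl','wb'))
s=r.sense();print(s['ee_rot'][:,0],s['gripper_width'],s['tcp_pos'])
```

```text
[ 0.03668419  0.01411823 -0.99922717] 0.11735052721016684 [0.46263262 0.02436588 0.14971023]
```

View pics/w3.png

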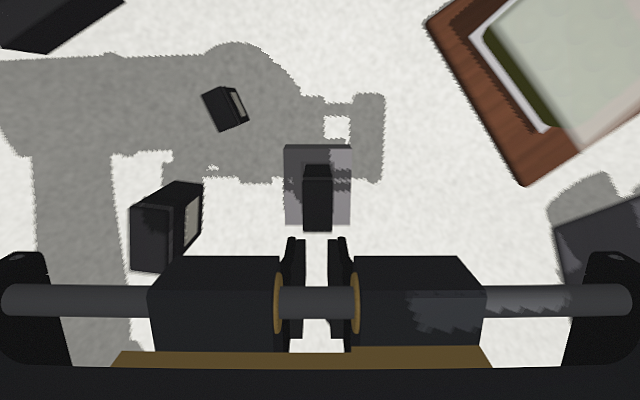

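Run:
```python
from h import *
import pickle
p=imaging.capture('wrist');s=r.sense()
P=s['tcp_pos'];R=s['ee_rot']
for n,o in [('tcp',(0,0,0)),('tip',(.014,0,0)),('grasp',(-.005,0,0)),('tip z+',(.014,0,.0095)),('tip z-',(.014,0,-.0095))]:
  print(n,proj(p,P+R@np.array(o)).round(0))
print(s['gripper_width'],R[:,0])
c=s['tcp_pos'];x=np.array([.9278,.3730]);
print('battery top',proj(p,[[.459+a*x[0]-b*x[1],.0236+a*x[1]+b*x[0],.085] for a,b in[(.019,.0105),(.019,-.0105),(-.019,-.0105),(-.019,.0105)]]).round(0).tolist())
plan([.459,.0236,.066],-68.1,n=3)
```

```text
tcp [[316. 237.]]
tip [[316. 228.]]
grasp [[316. 241.]]
tip z+ [[316. 242.]]
tip z- [[316. 212.]]
0.10815392685362238 [ 0.037871    0.01578599 -0.99915794]
battery top [[301.0, 185.0], [331.0, 185.0], [330.0, 236.0], [301.0, 236.0]]
t 4.8 P [0.4629 0.0248 0.1476] yaw -67.99 J [ 23.3   8.3 -27.9   0.  -51.5  88.7] F [ 0.7  0.1 -0.9]
n 3 twist 0.04
[[0.0271, -0.0001, 0.0025], [0.0271, -0.0001, 0.0025], [0.0271, -0.0001, 0.0025]]
```

Call:
{"fn": "apply_moves", "kwargs": {"xyz": [[0.027,0,0.0025]], "twist": [0], "claw": [0.55]}}

```text
time_s: 4.9
tcp_pos: [0.465, 0.0256, 0.1241]
ee_rot: [[0.049, 0.375, -0.926], [0.02, -0.927, -0.375], [-0.999, 0.0, -0.052]]
wrist_force: [0.8, 0.8, -0.3]
gripper_width: 0.141
```

```bash
cat >> h.py <<'E'
def hold(n,name='wrist'):
    for i in range(n):
        p=imaging.capture(name)
    s=r.sense();print('t',s['time_s'],'tilt',s['ee_rot'][:,0].round(4),'w',round(s['gripper_width'],3),'P',s['tcp_pos'].round(4),'F',s['wrist_force'].round(1),'M',s['moment'].round(2));return s
E
python3 - <<'E'
from h import *
hold(1);hold(3);hold(4)
plan([.459,.0236,.066],-68.1,n=2)
E
```

```text
t 4.95 tilt [ 0.0369  0.0167 -0.9992] w 0.175 P [0.4604 0.0243 0.1184] F [-1.7 -0.6 -3.3] M [-0.15  0.36  0.  ]
t 5.1 tilt [ 0.0363  0.0149 -0.9992] w 0.296 P [0.4611 0.0241 0.1201] F [ 0.3 -0.4  1.2] M [-0.02 -0.01 -0.  ]
t 5.3 tilt [ 0.0385  0.0159 -0.9991] w 0.475 P [0.462  0.0245 0.1209] F [ 0.5  0.  -0.8] M [-0.11  0.05 -0.04]
t 5.3 P [0.462  0.0245 0.1209] yaw -67.99 J [ 23.3  10.1 -30.2   0.  -47.3  88.7] F [ 0.5  0.  -0.8]
n 2 twist 0.06
[[0.0273, -0.0001, 0.0027], [0.0273, -0.0001, 0.0027]]
```

Call:
{"fn": "apply_moves", "kwargs": {"xyz": [[0.05,0,0.004]], "twist": [0], "claw": [0.5]}}

```text
time_s: 5.4
tcp_pos: [0.467, 0.0261, 0.076]
ee_rot: [[0.055, 0.377, -0.925], [0.021, -0.926, -0.376], [-0.998, 0.001, -0.059]]
wrist_force: [2.1, 1.0, -0.6]
gripper_width: 0.491
```

Run:
```python
from h import *
hold(3)
plan([.459,.0236,.066],-68.1,n=1)
```

```text
t 5.55 tilt [ 0.0324  0.0133 -0.9994] w 0.498 P [0.4581 0.0229 0.0691] F [0.5 0.1 1. ] M [-0.09 -0.04  0.01]
t 5.55 P [0.4581 0.0229 0.0691] yaw -67.99 J [ 23.3  14.2 -34.2   0.  -39.5  88.7] F [0.5 0.1 1. ]
n 1 twist 0.11
[[0.0032, -0.0003, -0.001]]
```

Call:
{"fn": "apply_moves", "kwargs": {"xyz": [[0.0035,0,-0.001]], "twist": [0], "claw": [0.05]}}

```text
time_s: 5.65
tcp_pos: [0.4607, 0.0237, 0.0672]
ee_rot: [[0.035, 0.376, -0.926], [0.014, -0.927, -0.375], [-0.999, 0.001, -0.038]]
wrist_force: [0.3, 1.2, 1.0]
gripper_width: 0.464
```

Run:
```python
from h import *
for i in range(6): hold(2)
```

```text
t 5.75 tilt [ 0.0343  0.0139 -0.9993] w 0.396 P [0.4603 0.0237 0.0668] F [-0.5  0.5 -0.2] M [-0.1   0.07  0.01]
t 5.85 tilt [ 0.0348  0.0141 -0.9993] w 0.311 P [0.4602 0.0237 0.0669] F [-0.7  0.9  0.1] M [-0.08  0.05  0.01]
t 5.95 tilt [ 0.0345  0.0141 -0.9993] w 0.224 P [0.4599 0.0236 0.0667] F [0.2 0.5 1.8] M [-0.01  0.    0.01]
t 6.05 tilt [ 0.0345  0.014  -0.9993] w 0.225 P [0.46   0.0236 0.0667] F [-0.2  0.   3.9] M [ 0.02  0.14 -0.  ]
t 6.15 tilt [ 0.0344  0.0138 -0.9993] w 0.22 P [0.46   0.0236 0.0666] F [-0.7 -0.3  5.5] M [ 0.03  0.18 -0.04]
t 6.25 tilt [ 0.0343  0.0138 -0.9993] w 0.219 P [0.46   0.0236 0.0666] F [-1.7  0.5  5.8] M [ 0.01  0.18 -0.02]
```

Call:
{"fn": "apply_moves", "kwargs": {"xyz": [[-0.008,0,0],[-0.01,0,0]], "twist": [0,0], "claw": [0.05,0.05]}}

```text
time_s: 6.45
tcp_pos: [0.4576, 0.0228, 0.084]
ee_rot: [[0.03, 0.375, -0.927], [0.013, -0.927, -0.374], [-0.999, -0.0, -0.032]]
wrist_force: [-0.0, 0.3, -1.4]
gripper_width: 0.22
```

Run:
```python
from h import *
hold(2);cap('wrist','pics/w4.png')
```

```text
t 6.55 tilt [ 0.0338  0.0139 -0.9993] w 0.219 P [0.4589 0.0232 0.0852] F [ 0.1 -0.2 -1.4] M [-0.1   0.03  0.02]
```

View pics/w4.png

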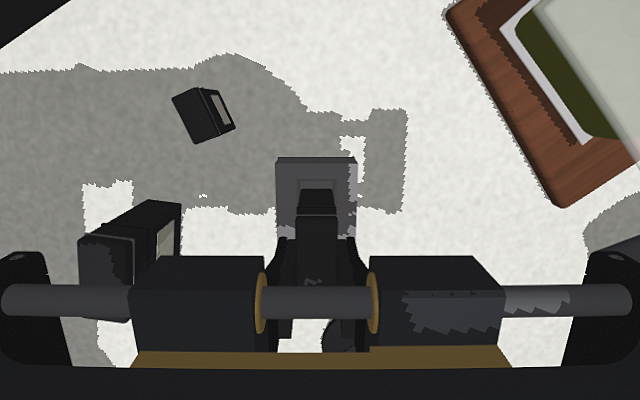

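Call:
{"fn": "apply_moves", "kwargs": {"xyz": [[-0.045,0,0]], "twist": [0], "claw": [0.05]}}

```text
time_s: 6.7
tcp_pos: [0.4522, 0.0211, 0.1248]
ee_rot: [[0.018, 0.373, -0.928], [0.01, -0.928, -0.373], [-1.0, -0.002, -0.021]]
wrist_force: [0.7, 0.3, -2.0]
gripper_width: 0.218
```

Run:
```python
from h import *
hold(2)
plan([.505,.235,.165],-129.6)
```

```text
t 6.8 tilt [ 0.0427  0.0161 -0.999 ] w 0.218 P [0.4606 0.0234 0.134 ] F [ 1.8  0.4 -2. ] M [ 0.   -0.1   0.04]
t 6.8 P [0.4606 0.0234 0.134 ] yaw -67.92 J [ 23.3   8.8 -29.6   0.2 -49.   88.7] F [ 1.8  0.4 -2. ]
n 8 twist 7.71
[[-0.0032, -0.0224, -0.0152], [-0.0034, -0.0242, -0.0121], [-0.0035, -0.0256, -0.0087], [-0.0037, -0.0265, -0.0052], [-0.0038, -0.027, -0.0016], [-0.004, -0.0269, 0.002], [-0.0042, -0.0264, 0.0056], [-0.0043, -0.0254, 0.0091]]
```

Call:
{"fn": "apply_moves", "kwargs": {"xyz": [[-0.004,-0.0225,-0.015],[-0.004,-0.024,-0.012],[-0.004,-0.0255,-0.009],[-0.004,-0.0265,-0.005],[-0.004,-0.027,-0.0015],[-0.004,-0.027,0.002],[-0.004,-0.0265,0.0055],[-0.004,-0.0255,0.009]], "twist": [7.7,7.7,7.7,7.7,7.7,7.7,7.7,7.7], "claw": [0.05,0.05,0.05,0.05,0.05,0.05,0.05,0.05]}}

```text
time_s: 7.6
tcp_pos: [0.506, 0.2369, 0.1688]
ee_rot: [[0.036, -0.674, -0.738], [0.015, -0.738, 0.675], [-0.999, -0.036, -0.016]]
wrist_force: [0.9, -0.0, -1.9]
gripper_width: 0.223
```

Run:
```python
from h import *
import pickle
s=hold(2);print(s['ee_rot'].round(3).tolist())
p=cap('wrist','pics/w5.png');pickle.dump(p,open('w5.pkl','wb'))
plan([.533,.276,.14],-129.6)
```

```text
t 7.7 tilt [ 0.0386  0.0167 -0.9991] w 0.22 P [0.5073 0.2389 0.1691] F [-0.1 -0.4 -1.9] M [-0.02  0.12  0.07]
[[0.039, -0.669, -0.742], [0.017, -0.742, 0.67], [-0.999, -0.038, -0.017]]
t 7.75 P [0.5062 0.2371 0.1686] yaw -131.96 J [ 42.2  16.2 -14.2   0.9 -57.5   5.4] F [-0.8 -0.7 -1.8]
n 2 twist -1.18
[[0.0151, -0.0229, 0.0033], [0.0151, -0.0229, 0.0028]]
```

View pics/w5.png

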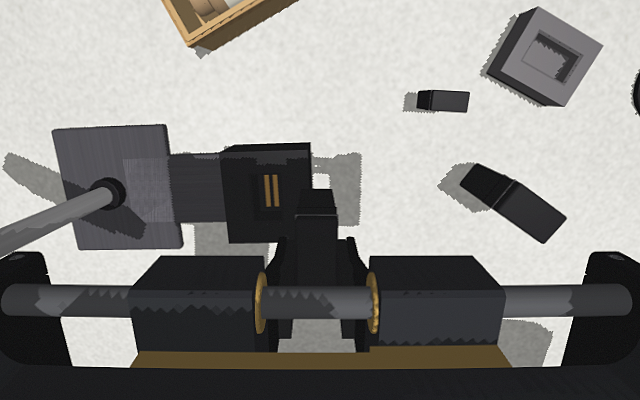

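Run:
```python
import cv2,numpy as np
s=cv2.imread('pics/w5.png').astype(float)
a=cv2.resize(s[130:255,210:345],None,fx=5.5,fy=5.5,interpolation=cv2.INTER_CUBIC)
cv2.imwrite('pics/w5z.png',(255*np.clip(a/110,0,1)**.6).astype(np.uint8)[:600])
```

```text
(no output)
```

View pics/w5z.png

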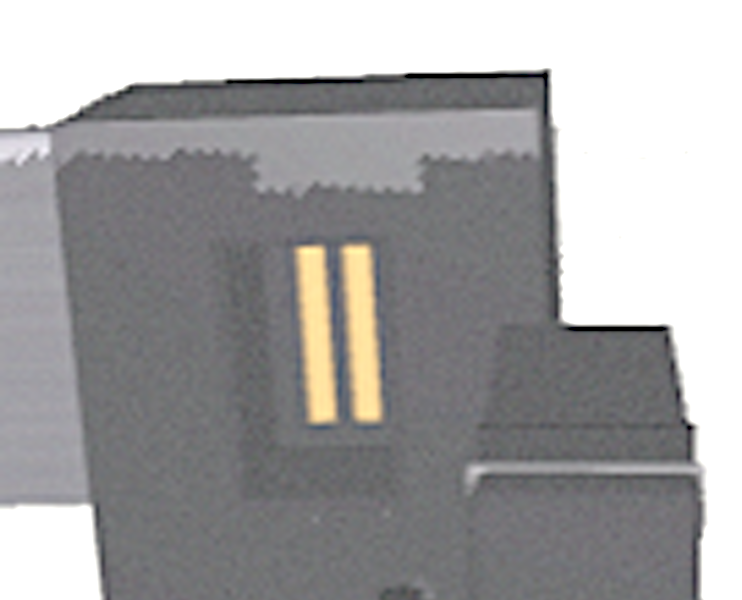

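Run:
```python
from h import *
import pickle
W=pickle.load(open('w5.pkl','rb'))
g=lambda x,y:(210+x/5.5-.4,130+y/5.5-.4)
f=lambda l,z:np.array([atz(W,g(*q),z) for q in l])
c=np.vstack([f([(52,127),(540,108)],.05),[atz(W,(229.5,243),.05)]])
print(c.round(4).tolist(),np.linalg.norm(c[1]-c[0]),np.linalg.norm(c[2]-c[0]))
d=c[0]-c[1];print('y yaw',np.degrees(np.arctan2(d[1],d[0])));d=c[0]-c[2];print('x yaw',np.degrees(np.arctan2(d[1],d[0])))
print('center',(c[1]+c[2])/2)
G=f([(295,247),(372,245),(382,421),(310,423)],.02);print('gold',G.mean(0),[np.linalg.norm(G[i]-G[i-1]).round(4) for i in range(4)])
d=G[0]-G[3];print('x yaw gold',np.degrees(np.arctan2(d[1],d[0])))
H=f([(222,245),(245,497),(393,497)],.05);print('rim',H.round(4).tolist())
# predicted hole
s=r.sense();P=s['tcp_pos'];R=s['ee_rot'];print(P)
B=np.array([[.014+.038-.0,y,z] for y in(-.01,.01) for z in(-.019,.019)])
print(proj(W,P+(R@np.array([-.018,0,0]))))
```

```text
[[0.5862, 0.2832, 0.05], [0.5379, 0.2246, 0.05], [0.5222, 0.3363, 0.05]] 0.07590881865371031 0.08320033881629997
y yaw 50.45031576033234
x yaw -39.67343759349984
center [0.53003837 0.28046979 0.05      ]
gold [0.52980036 0.28183424 0.02      ] [np.float64(0.0318), np.float64(0.0134), np.float64(0.0317), np.float64(0.0128)]
x yaw gold -39.546893244879456
rim [[0.5553, 0.2765, 0.05], [0.5231, 0.3033, 0.05], [0.5071, 0.2851, 0.05]]
[0.50621732 0.23710934 0.16855564]
[[316.78872143 254.3311583 ]]
```

```bash
cat >> h.py <<'E'
def Rg():
    x=np.array([.0343,.0138,-.9993]);x/=np.linalg.norm(x);a=np.radians(-68.0);y=np.array([np.cos(a),np.sin(a),0]);y-=x*(x@y);y/=np.linalg.norm(y);return np.column_stack([x,y,np.cross(x,y)])
TG=np.array([.46,.0236,.0666])
_a=np.radians(21.9);_bx=np.array([np.cos(_a),np.sin(_a),0]);_by=np.array([-np.sin(_a),np.cos(_a),0])
def bat(a,b,z):  # battery-local (z from base) -> tool frame
    return Rg().T@(np.array([.459,.0237,.015])+a*_bx+b*_by+np.array([0,0,z])-TG)
def batw(s,a,b,z): return s['tcp_pos']+s['ee_rot']@bat(a,b,z)
E
python3 - <<'E'
from h import *
import pickle
W=pickle.load(open('w5.pkl','rb'));s=r.sense()
print('top',proj(W,[batw(s,a,b,.07) for a in(.019,-.019) for b in(.0105,-.0105)]).round(1).tolist())
print('bot',proj(W,[batw(s,a,b,0) for a in(.017,) for b in(.0085,-.0085)]).round(1).tolist())
b=batw(s,0,0,0);t=batw(s,0,0,.07);print('axis',(t-b)/.07,'base',b)
off=b-s['tcp_pos'];print(off)
E
```

```text
top [[294.1, 218.7], [337.6, 218.7], [295.3, 289.4], [336.4, 289.4]]
bot [[303.6, 188.8], [328.8, 188.8]]
axis [-0.00894079 -0.04010292  0.99915555] base [0.50632906 0.24012023 0.11703388]
[ 0.00011174  0.00301089 -0.05152176]
```

Run:
```python
from h import *
plan([.530,.278,.125],-129.6,n=2)
```

```text
t 7.75 P [0.5062 0.2371 0.1686] yaw -131.96 J [ 42.2  16.2 -14.2   0.9 -57.5   5.4] F [-0.8 -0.7 -1.8]
n 2 twist -1.18
[[0.0225, -0.0224, 0.0052], [0.0225, -0.0225, 0.0047]]
```

Call:
{"fn": "apply_moves", "kwargs": {"xyz": [[0.01,-0.0225,0.005],[0.022,-0.0225,0.005]], "twist": [-1.2,-1.2], "claw": [0.05,0.05]}}

```text
time_s: 7.95
tcp_pos: [0.5295, 0.2767, 0.1396]
ee_rot: [[0.039, -0.635, -0.772], [0.017, -0.772, 0.636], [-0.999, -0.038, -0.019]]
wrist_force: [-0.4, 0.8, -1.5]
gripper_width: 0.221
```

Run:
```python
from h import *
s=hold(3)
cap('wrist','pics/w6.png');cap('scene','pics/s6.png')
s=r.sense();print('base',batw(s,0,0,0),'axis',(batw(s,0,0,1)-batw(s,0,0,0)).round(3))
plan([.530,.278,.105],-129.6,n=1)
```

```text
t 8.1 tilt [ 0.0314  0.0119 -0.9994] w 0.221 P [0.5274 0.2753 0.1359] F [-0.1 -0.8 -0.3] M [-0.05  0.12 -0.  ]
base [0.52803022 0.2782444  0.08661641] axis [-0.006 -0.038  0.999]
t 8.2 P [0.5281 0.2754 0.1381] yaw -129.54 J [ 43.5  21.3 -11.4   1.  -55.3   6.4] F [ 0.6 -0.2 -0.9]
n 1 twist 0.06
[[0.0332, -0.0021, 0.0008]]
```

View pics/w6.png

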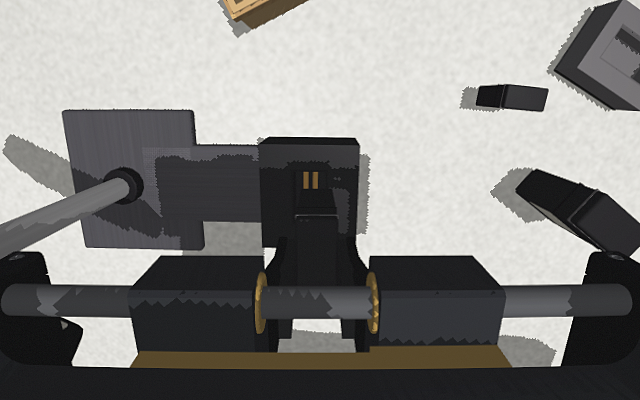

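View pics/s6.png

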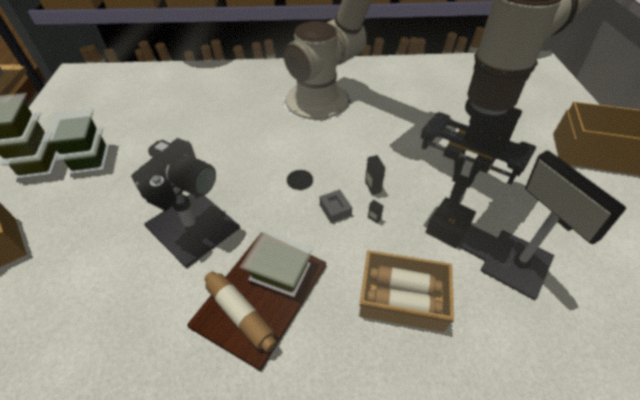

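Call:
{"fn": "apply_moves", "kwargs": {"xyz": [[0.028,-0.002,0.001]], "twist": [0], "claw": [0.05]}}

```text
time_s: 8.3
tcp_pos: [0.5323, 0.2791, 0.1149]
ee_rot: [[0.043, -0.635, -0.771], [0.02, -0.771, 0.637], [-0.999, -0.043, -0.021]]
wrist_force: [0.2, 0.9, -0.9]
gripper_width: 0.223
```

Run:
```python
from h import *
s=hold(4)
import pickle
p=cap('wrist','pics/w7.png');pickle.dump(p,open('w7.pkl','wb'))
s=r.sense();print('base',batw(s,0,0,0),'axis',(batw(s,0,0,1)-batw(s,0,0,0)).round(3))
plan([.530,.278,.105],-129.6,n=1)
im=cv2.imread('pics/w7.png').astype(float)[110:270,220:400]
cv2.imwrite('pics/w7z.png',(255*np.clip(cv2.resize(im,None,fx=3.7,fy=3.7,interpolation=cv2.INTER_CUBIC)/110,0,1)**.6).astype(np.uint8))
```

```text
t 8.5 tilt [ 0.0347  0.0136 -0.9993] w 0.221 P [0.5294 0.2771 0.1109] F [ 0.5 -0.7 -0.7] M [0.08 0.02 0.  ]
base [0.53005419 0.28060267 0.06006462] axis [-0.008 -0.038  0.999]
t 8.55 P [0.53   0.2777 0.1116] yaw -129.54 J [ 43.6  23.  -13.    1.  -51.9   6.2] F [ 0.8  0.7 -0.8]
n 1 twist 0.06
[[0.0066, 0.0, 0.0003]]
```

View pics/w7z.png

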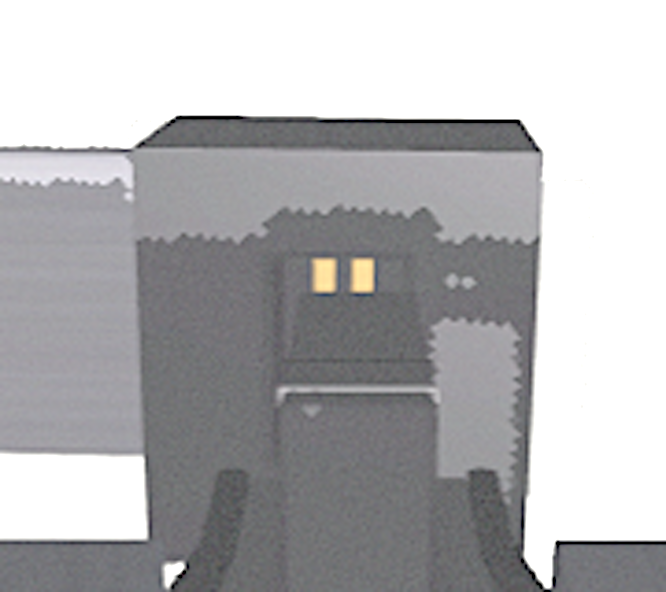

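Run:
```python
from h import *
import pickle
p=pickle.load(open('w7.pkl','rb'))
im=cv2.imread('pics/w7.png').astype(float)[172:222,286:346]
cv2.imwrite('pics/w7y.png',(255*np.clip((cv2.resize(im,None,fx=12,fy=12,interpolation=cv2.INTER_CUBIC)-10)/60,0,1)**.7).astype(np.uint8))
s=r.sense()
print('bot pred',proj(p,[batw(s,.017,b,0) for b in(.0085,-.0085)]).round(1).tolist(),'step',proj(p,[batw(s,.019,b,.004) for b in(.0105,-.0105)]).round(1).tolist(),'top',proj(p,[batw(s,.019,b,.07) for b in(.0105,-.0105)]).round(1).tolist())
x=np.array([np.cos(np.radians(-39.6)),np.sin(np.radians(-39.6)),0]);y=np.array([-x[1],x[0],0]);c=np.array([.53,.2805,.05])
print('block',proj(p,[c+.042*x+.038*y,c+.042*x-.038*y]).round(1).tolist(),'hole',proj(p,[c+.021*x+.0125*y,c+.021*x-.0125*y]).round(1).tolist(), 'gold',proj(p,[c-[0,0,.03]+.016*x+.0066*y,c-[0,0,.03]+.016*x-.0066*y]).round(1).tolist())
```

```text
bot pred [[298.9, 189.4], [324.3, 189.5]] step [[295.6, 187.9], [327.5, 188.0]] top [[288.2, 219.9], [332.0, 220.0]]
block [[256.6, 149.8], [368.6, 150.4]] hole [[294.4, 180.1], [330.4, 180.4]] gold [[305.6, 177.6], [322.5, 177.7]]
```

View pics/w7y.png

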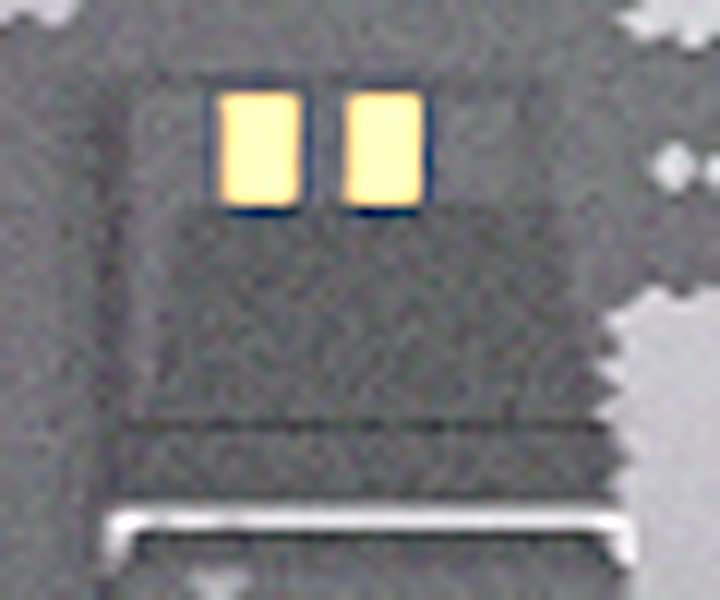

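Run:
```python
from h import *
import pickle
for i in range(4):
  s0=r.sense();p=imaging.capture('wrist');
  print(s0['time_s'],s0['tcp_pos'].round(4),s0['ee_rot'][:,0].round(4),'tcp px',proj(p,s0['tcp_pos']).round(1),s0['joint_velocities'].round(2))
  V=p['view'];o=-V[:3,:3].T@V[:3,3];print('cam in tool',(s0['ee_rot'].T@(o-s0['tcp_pos'])).round(4),(s0['ee_rot'].T@V[:3,:3].T[:,2]).round(4))
p=pickle.load(open('w7.pkl','rb'));V=p['view'];print(V[:3,:3].T[:,2],-V[:3,:3].T@V[:3,3])
V=pickle.load(open('w5.pkl','rb'))['view']; print(V[:3,:3].T[:,2])
```

```text
8.55 [0.53   0.2777 0.1116] [ 0.0363  0.0148 -0.9992] tcp px [[313.1 240.5]] [ 0.07 -0.39  0.93 -0.09  0.28 -0.15]
cam in tool [-0.1792  0.0016 -0.0795] [0.956  0.     0.2932]
8.6 [0.5302 0.278  0.1119] [ 0.0369  0.0155 -0.9992] tcp px [[313.1 240.5]] [ 0.2  -0.03  0.32 -0.15  0.14 -0.06]
cam in tool [-0.1792  0.0017 -0.0795] [0.956  0.     0.2932]
8.65 [0.5303 0.2782 0.1119] [ 0.037   0.0158 -0.9992] tcp px [[313.1 240.5]] [ 0.04  0.08 -0.08 -0.19  0.05 -0.06]
cam in tool [-0.1792  0.0017 -0.0795] [9.560e-01 1.000e-04 2.932e-01]
8.7 [0.5302 0.2782 0.1118] [ 0.0368  0.0157 -0.9992] tcp px [[313.1 240.5]] [ 0.14  0.29 -0.15 -0.17  0.02  0.  ]
cam in tool [-0.1792  0.0017 -0.0795] [0.956  0.     0.2932]
[-0.19279395  0.19975571 -0.9606915 ] [0.58342244 0.22278377 0.29128774]
[-0.18081426  0.21241581 -0.96030502]
```

Call:
{"fn": "apply_moves", "kwargs": {"xyz": [[0.007,-0.0014,0]], "twist": [0], "claw": [0.05]}}

```text
time_s: 8.85
tcp_pos: [0.532, 0.2799, 0.106]
ee_rot: [[0.039, -0.636, -0.771], [0.018, -0.771, 0.637], [-0.999, -0.038, -0.019]]
wrist_force: [0.4, -0.3, -0.8]
gripper_width: 0.217
```

Run:
```python
from h import *
import pickle
s=hold(5)
p=cap('wrist','pics/w8.png')
im=cv2.imread('pics/w8.png').astype(float)[172:222,286:346]
cv2.imwrite('pics/w8y.png',(255*np.clip((cv2.resize(im,None,fx=12,fy=12,interpolation=cv2.INTER_CUBIC)-10)/60,0,1)**.7).astype(np.uint8))
plan([.5311,.2793,.072],-129.6,n=2)
```

```text
t 9.1 tilt [ 0.0363  0.0153 -0.9992] w 0.218 P [0.5312 0.2794 0.1044] F [-0.5  0.6 -1. ] M [0.04 0.09 0.01]
t 9.15 P [0.5312 0.2794 0.1045] yaw -129.53 J [ 43.6  23.6 -13.3   1.  -51.    6.2] F [-0.8 -1.1 -1.6]
n 2 twist 0.03
[[0.0162, 0.0006, 0.0003], [0.0162, 0.0006, 0.0003]]
```

View pics/w8y.png

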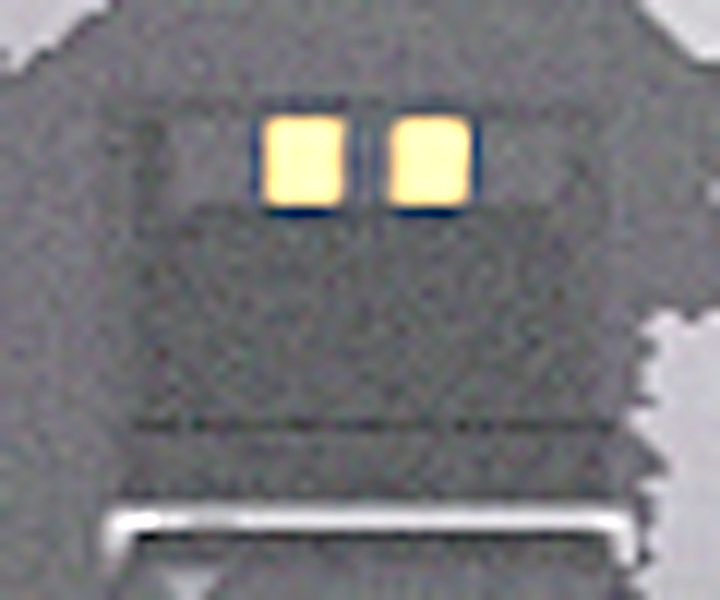

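Run:
```python
from h import *
s=r.sense();p=imaging.capture('wrist')
print('bot pred',proj(p,[batw(s,.017,b,0) for b in(.0085,-.0085)]).round(1).tolist(),'step',proj(p,[batw(s,.019,b,.004) for b in(.0105,-.0105)]).round(1).tolist(),'top',proj(p,[batw(s,.019,b,.07) for b in(.0105,-.0105)]).round(1).tolist())
x=np.array([np.cos(np.radians(-39.6)),np.sin(np.radians(-39.6)),0]);y=np.array([-x[1],x[0],0]);c=np.array([.53,.2805,.05])
print('hole',proj(p,[c+.021*x+.0125*y,c+.021*x-.0125*y]).round(1).tolist(),'rim',proj(p,[c+.023*x+.0145*y,c+.023*x-.0145*y]).round(1).tolist(), 'gold',proj(p,[c-[0,0,.03]+.016*x+.0066*y,c-[0,0,.03]+.016*x-.0066*y]).round(1).tolist())
print(batw(s,0,0,0))
```

```text
bot pred [[300.4, 189.3], [325.7, 189.4]] step [[297.1, 187.8], [328.9, 187.9]] top [[290.0, 219.6], [333.6, 219.7]]
hole [[298.0, 182.1], [335.0, 182.5]] rim [[295.0, 179.2], [338.0, 179.6]] gold [[309.1, 179.4], [326.5, 179.5]]
[0.53120832 0.28234541 0.05297693]
```

Call:
{"fn": "apply_moves", "kwargs": {"xyz": [[0.012,0.0005,0.001]], "twist": [0], "claw": [0.05]}}

```text
time_s: 9.3
tcp_pos: [0.5319, 0.2808, 0.094]
ee_rot: [[0.04, -0.636, -0.771], [0.018, -0.771, 0.637], [-0.999, -0.04, -0.019]]
wrist_force: [0.8, 0.0, -1.3]
gripper_width: 0.222
```

Run:
```python
from h import *
s=hold(4)
plan([.5311,.2793,.072],-129.6,n=2)
p=cap('wrist','pics/w9.png')
im=cv2.imread('pics/w9.png').astype(float)[160:240,270:370]
cv2.imwrite('pics/w9y.png',(255*np.clip((cv2.resize(im,None,fx=7,fy=7,interpolation=cv2.INTER_CUBIC)-10)/60,0,1)**.7).astype(np.uint8))
```

```text
t 9.5 tilt [ 0.0355  0.0145 -0.9993] w 0.219 P [0.5303 0.2797 0.0918] F [ 0.   0.8 -1.3] M [-0.05  0.03 -0.03]
t 9.5 P [0.5303 0.2797 0.0918] yaw -129.53 J [ 43.7  24.4 -14.1   1.1 -49.5   6.1] F [ 0.   0.8 -1.3]
n 2 twist 0.04
[[0.0099, 0.0002, -0.0002], [0.0099, 0.0002, -0.0002]]
```

View pics/w9y.png

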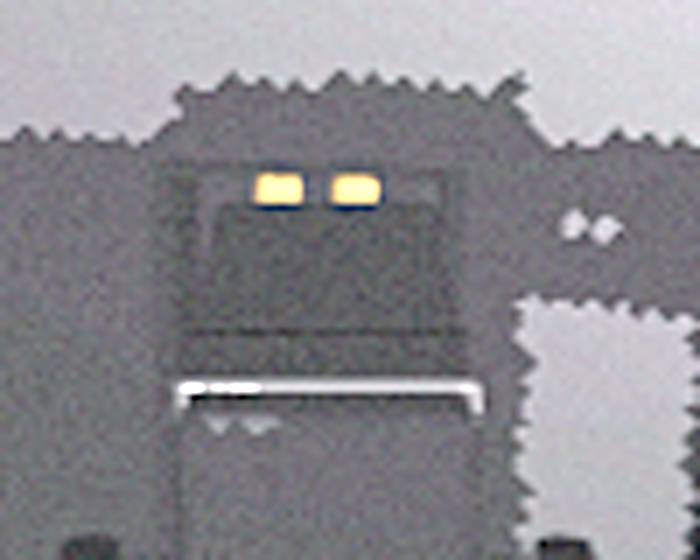

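Call:
{"fn": "apply_moves", "kwargs": {"xyz": [[0.01,-0.001,0]], "twist": [0], "claw": [0.05]}}

```text
time_s: 9.65
tcp_pos: [0.5324, 0.2813, 0.0834]
ee_rot: [[0.039, -0.636, -0.771], [0.017, -0.771, 0.637], [-0.999, -0.037, -0.019]]
wrist_force: [0.3, -0.0, -1.4]
gripper_width: 0.22
```

Run:
```python
from h import *
s=hold(4)
plan([.5311,.2793,.072],-129.6,n=1)
```

```text
t 9.85 tilt [ 0.0348  0.0138 -0.9993] w 0.224 P [0.5312 0.2804 0.0816] F [ 0.1  0.9 -1.6] M [ 0.05  0.1  -0.02]
t 9.85 P [0.5312 0.2804 0.0816] yaw -129.52 J [ 43.7  25.1 -14.6   1.1 -48.3   6. ] F [ 0.1  0.9 -1.6]
n 1 twist 0.08
[[0.0096, 0.0012, -0.0005]]
```

Call:
{"fn": "apply_moves", "kwargs": {"xyz": [[0.01,0,0]], "twist": [0], "claw": [0.05]}}

```text
time_s: 9.95
tcp_pos: [0.5327, 0.2813, 0.0728]
ee_rot: [[0.038, -0.636, -0.771], [0.016, -0.771, 0.636], [-0.999, -0.036, -0.019]]
wrist_force: [0.6, 0.4, -0.9]
gripper_width: 0.222
```

Run:
```python
from h import *
s=hold(2);s=hold(2)
print(batw(s,0,0,0),(batw(s,0,0,1)-batw(s,0,0,0)).round(3))
```

```text
t 10.05 tilt [ 0.0355  0.0141 -0.9993] w 0.223 P [0.5318 0.2808 0.0713] F [-0.   0.5 -0.1] M [0.01 0.01 0.  ]
t 10.15 tilt [ 0.0345  0.0135 -0.9993] w 0.23 P [0.5314 0.2804 0.0713] F [ 1.  -0.3 -0. ] M [0.03 0.02 0.02]
[0.53131467 0.28325891 0.01979172] [-0.006 -0.037  0.999]
```

Call:
{"fn": "apply_moves", "kwargs": {"xyz": [[0.003,0,0]], "twist": [0], "claw": [0.05]}}

```text
time_s: 10.25
tcp_pos: [0.5329, 0.2814, 0.0708]
ee_rot: [[0.038, -0.635, -0.772], [0.015, -0.772, 0.636], [-0.999, -0.036, -0.02]]
wrist_force: [-5.0, 1.5, 22.1]
gripper_width: 0.231
```

Run:
```python
from h import *
s=hold(2);s=hold(2)
cap('wrist','pics/w10.png')
im=cv2.imread('pics/w10.png').astype(float)[120:320,200:440]
cv2.imwrite('pics/w10y.png',(255*np.clip((cv2.resize(im,None,fx=3,fy=3,interpolation=cv2.INTER_CUBIC)-10)/90,0,1)**.7).astype(np.uint8))
```

```text
t 10.35 tilt [ 0.0374  0.0147 -0.9992] w 0.229 P [0.5326 0.2812 0.071 ] F [-3.   0.2 10.7] M [-0.14  0.96  0.02]
t 10.45 tilt [ 0.0374  0.0149 -0.9992] w 0.228 P [0.5325 0.2812 0.071 ] F [-3.2 -0.1 10.2] M [-0.07  0.93 -0.05]
```

View pics/w10y.png

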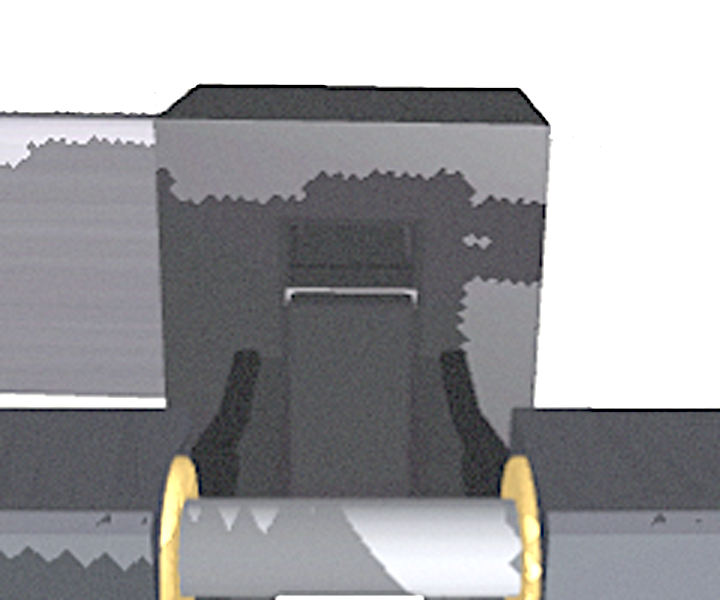

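Call:
{"fn": "apply_moves", "kwargs": {"xyz": [[0,0,0]], "twist": [0], "claw": [0.42]}}

```text
time_s: 10.6
tcp_pos: [0.5326, 0.2813, 0.0719]
ee_rot: [[0.038, -0.635, -0.771], [0.016, -0.772, 0.636], [-0.999, -0.036, -0.02]]
wrist_force: [0.9, 0.6, -0.9]
gripper_width: 0.265
```

Run:
```python
from h import *
s=hold(3);s=hold(3)
```

```text
t 10.75 tilt [ 0.0375  0.0151 -0.9992] w 0.366 P [0.5324 0.2811 0.071 ] F [-0.1 -0.4 -0.2] M [0.04 0.09 0.03]
t 10.9 tilt [ 0.0366  0.0143 -0.9992] w 0.403 P [0.5322 0.2809 0.0704] F [0.4 0.4 0. ] M [-0.    0.11  0.04]
```

Now retreat straight up and look.

Call:
{"fn": "apply_moves", "kwargs": {"xyz": [[-0.03,0,0],[-0.045,0,0]], "twist": [0,0], "claw": [0.42,0.42]}}

```text
time_s: 11.1
tcp_pos: [0.5255, 0.2766, 0.1389]
ee_rot: [[0.022, -0.637, -0.771], [0.003, -0.771, 0.637], [-1.0, -0.017, -0.015]]
wrist_force: [0.8, 0.2, -0.6]
gripper_width: 0.42
```

Run:
```python
from h import *
s=hold(3)
import pickle
p=cap('wrist','pics/w11.png');pickle.dump(p,open('w11.pkl','wb'))
im=cv2.imread('pics/w11.png').astype(float)[110:310,200:440]
cv2.imwrite('pics/w11y.png',(255*np.clip((cv2.resize(im,None,fx=3,fy=3,interpolation=cv2.INTER_CUBIC)-10)/90,0,1)**.7).astype(np.uint8))
```

```text
t 11.25 tilt [ 0.0333  0.0122 -0.9994] w 0.421 P [0.5287 0.2792 0.1441] F [ 0.3  0.2 -0.6] M [ 0.02  0.06 -0.02]
```

View pics/w11y.png

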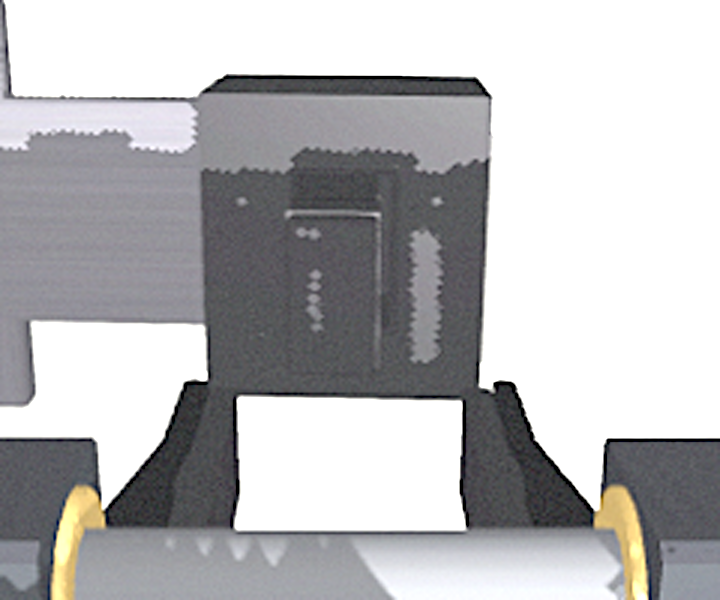

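Run:
```python
from h import *
import pickle
p=pickle.load(open('w11.pkl','rb'))
x=np.array([np.cos(np.radians(-39.6)),np.sin(np.radians(-39.6)),0]);y=np.array([-x[1],x[0],0]);c=np.array([.53,.2805,0])
for z in(.09,.095,.1):
  q=proj(p,[c+[0,0,z]+a*x+b*y for a,b in((.019,.0105),(.019,-.0105),(-.019,-.0105),(-.019,.0105))]);print(z,((q-[200,110])*3).round(0).tolist())
for d in [.042*x+.038*y,.042*x-.038*y,-.042*x+.038*y]:
  print(((proj(p,c+[0,0,.05]+d)-[200,110])*3).round(0))
plan([.5,.0,.27],None)
```

```text
0.09 [[294.0, 218.0], [387.0, 218.0], [385.0, 376.0], [296.0, 375.0]]
0.095 [[292.0, 223.0], [387.0, 224.0], [385.0, 384.0], [294.0, 383.0]]
0.1 [[290.0, 229.0], [387.0, 229.0], [385.0, 393.0], [293.0, 392.0]]
[[198.  93.]]
[[496.  94.]]
[[209. 396.]]
t 11.3 P [0.5274 0.2783 0.142 ] yaw -129.56 J [ 43.8  21.3 -10.7   0.9 -56.3   6.1] F [-1.1  0.1  0. ]
n 7 twist 0.0
[[-0.0188, 0.0327, -0.0226], [-0.0188, 0.0327, -0.0226], [-0.0188, 0.0327, -0.0226], [-0.0188, 0.0327, -0.0226], [-0.0188, 0.0327, -0.0226], [-0.0188, 0.0327, -0.0226], [-0.0188, 0.0327, -0.0226]]
```

Run:
```python
from h import *
plan([.535,-.30,.31],None,n=14)
```

```text
t 11.3 P [0.5274 0.2783 0.142 ] yaw -129.56 J [ 43.8  21.3 -10.7   0.9 -56.3   6.1] F [-1.1  0.1  0. ]
n 14 twist 0.0
[[-0.0124, 0.0312, -0.0269], [-0.0124, 0.0312, -0.0269], [-0.0124, 0.0312, -0.0269], [-0.0124, 0.0312, -0.0269], [-0.0124, 0.0312, -0.0269], [-0.0124, 0.0312, -0.0269], [-0.0124, 0.0312, -0.0269], [-0.0124, 0.0312, -0.0269], [-0.0124, 0.0312, -0.0269], [-0.0124, 0.0312, -0.0269], [-0.0124, 0.0312, -0.0269], [-0.0124, 0.0312, -0.0269], [-0.0124, 0.0312, -0.0269], [-0.0124, 0.0312, -0.0269]]
```

Call:
{"fn": "apply_moves", "kwargs": {"xyz": [[-0.045,0,0],[-0.045,0,0],[-0.04,0.01,-0.01],[-0.02,0.031,-0.027],[-0.005,0.031,-0.027],[-0.003,0.031,-0.027],[-0.003,0.031,-0.027],[-0.003,0.031,-0.027],[-0.003,0.031,-0.027],[-0.003,0.031,-0.027]], "twist": [0,0,0,0,0,0,0,0,0,0], "claw": [0.42,0.42,0,0,0,0,0,0,0,0]}}

```text
time_s: 12.3
tcp_pos: [0.5267, -0.0329, 0.3005]
ee_rot: [[0.0, -0.631, -0.776], [-0.006, -0.776, 0.631], [-1.0, 0.004, -0.004]]
wrist_force: [1.0, -0.4, 0.1]
gripper_width: 0.007
```

Run:
```python
from h import *
hold(1)
plan([.54,-.31,.31],None)
```

```text
t 12.35 tilt [-3.e-04 -8.e-03 -1.e+00] w 0.007 P [ 0.5264 -0.0376  0.3009] F [ 0.8 -0.9  0.5] M [-0.19 -0.11 -0.01]
t 12.35 P [ 0.5264 -0.0376  0.3009] yaw -129.4 J [ 13.8   9.3  -3.7   0.5 -77.1  36.7] F [ 0.8 -0.9  0.5]
n 6 twist 0.0
[[-0.0012, 0.0337, -0.0306], [-0.0012, 0.0337, -0.0306], [-0.0012, 0.0337, -0.0306], [-0.0012, 0.0337, -0.0306], [-0.0012, 0.0337, -0.0306], [-0.0012, 0.0337, -0.0306]]
```

Tilt is now nearly zero. Continue.

Call:
{"fn": "apply_moves", "kwargs": {"xyz": [[-0.002,0.034,-0.031],[-0.002,0.034,-0.031],[-0.002,0.034,-0.031],[-0.002,0.034,-0.031],[-0.002,0.034,-0.031],[-0.002,0.034,-0.031]], "twist": [0,0,0,0,0,0], "claw": [0,0,0,0,0,0]}}

```text
time_s: 12.95
tcp_pos: [0.5383, -0.3175, 0.3039]
ee_rot: [[-0.018, -0.631, -0.776], [-0.003, -0.776, 0.631], [-1.0, 0.014, 0.012]]
wrist_force: [1.6, 0.9, 0.0]
gripper_width: 0.004
```

Run:
```python
from h import *
import pickle
hold(3);s=r.sense();p=cap('wrist','pics/w12.png');pickle.dump((p,s),open('w12.pkl','wb'))
for q in ['shutter_top','camera']:
  print(q,[(round(float(d['p']),2),np.round(d['centre']).tolist(),int(d['mask'].sum())) for d in imaging.regions_of(q,p)])
print(proj(p,s['tcp_pos']))
```

```text
t 13.1 tilt [-0.0199 -0.0022 -0.9998] w 0.005 P [ 0.538  -0.3182  0.3025] F [-0.4 -0.3 -1.3] M [ 0.05 -0.09 -0.05]
shutter_top [(0.15, [323.0, 211.0], 10696)]
camera [(0.88, [325.0, 210.0], 10931)]
[[313.07302074 240.56392307]]
```

View pics/w12.png

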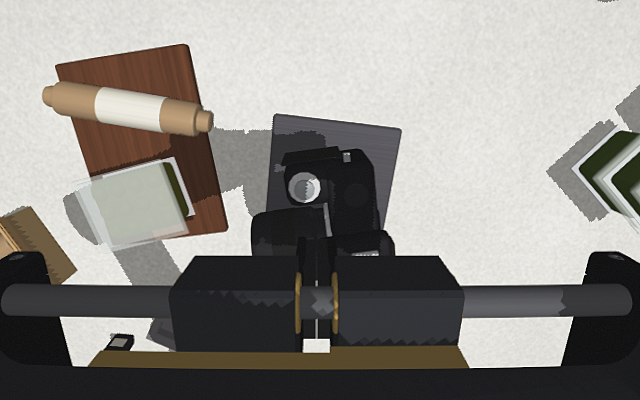

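Run:
```python
from h import *
im=cv2.imread('pics/w12.png').astype(float)[150:275,250:395]
cv2.imwrite('pics/w12y.png',(255*np.clip(cv2.resize(im,None,fx=5,fy=5,interpolation=cv2.INTER_CUBIC)/200,0,1)**.7).astype(np.uint8)[:600])
```

```text
(no output)
```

View pics/w12y.png

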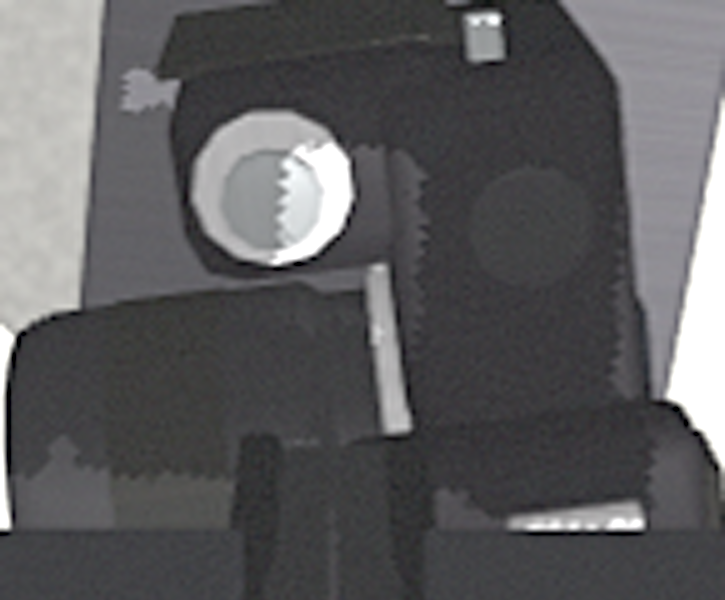

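Run:
```python
from h import *
import pickle,copy
p,s=pickle.load(open('w12.pkl','rb'))
S=pickle.load(open('scene0.pkl','rb'));T=pickle.load(open('top0.pkl','rb'))
R=s['ee_rot'];d=R@np.array([0,-.0017,0])   # move camera to y=0
q=dict(p);V=p['view'].copy();V[:3,3]-=V[:3,:3]@d;q['view']=V
cs=(120+146/4-.4,130+201/4-.4);ct=(385+(731-420)/4-.4,170+99/4-.4);cw=(304,189.6)
X,e=tri([(q,cw),(S,cs),(T,ct)]);print(X,e)
X,e=tri([(q,cw),(S,cs)]);print('WS',X,e)
X,e=tri([(q,cw),(T,ct)]);print('WT',X,e)
for z in(.2,.205,.21,.215,.22):print(z,atz(q,cw,z))
print(s['tcp_pos'],R[:,0],proj(q,s['tcp_pos']))
for z in (.2,.21,.22):
  a=atz(q,cw,z);b=R[:,1];print(z,np.ptp(proj(q,[a+.008*b,a-.008*b])[:,0]))
```

```text
[ 0.54733328 -0.31588443  0.21682471] [np.float64(0.0022374366025713233), np.float64(0.001920513266048112), np.float64(0.0018372726674495397)]
WS [ 0.54670326 -0.31507838  0.21513397] [np.float64(0.0017419649026280842), np.float64(0.0017419649026281393)]
WT [ 0.54662757 -0.31541015  0.2220593 ] [np.float64(0.0003781964635080898), np.float64(0.00037819646350802566)]
0.2 [ 0.54215283 -0.31066708  0.2       ]
0.205 [ 0.54323789 -0.31169355  0.205     ]
0.21 [ 0.54432294 -0.31272002  0.21      ]
0.215 [ 0.54540799 -0.31374649  0.215     ]
0.22 [ 0.54649304 -0.31477296  0.22      ]
[ 0.5379951  -0.31823623  0.3024632 ] [-0.01992574 -0.00220907 -0.99979902] [[316.19825933 240.5650076 ]]
0.2 19.57446135120199
0.21 20.29831882942989
0.22 21.077766268209928
```

Run:
```python
from h import *
plan([.5463,-.3148,.257],None,n=1)
```

```text
t 13.25 P [ 0.5387 -0.3152  0.3047] yaw -129.09 J [-15.3  19.7  10.8   0.4 -82.   66.1] F [-0.  -0.5  0.6]
n 1 twist 0.0
[[0.0476, -0.0057, -0.0062]]
```

Call:
{"fn": "apply_moves", "kwargs": {"xyz": [[0.046,-0.0055,-0.006]], "twist": [0], "claw": [0]}}

```text
time_s: 13.35
tcp_pos: [0.5495, -0.3158, 0.2658]
ee_rot: [[-0.002, -0.629, -0.777], [-0.011, -0.777, 0.629], [-1.0, 0.01, -0.005]]
wrist_force: [0.5, -1.1, 0.5]
gripper_width: 0.01
```

Run:
```python
from h import *
import pickle
hold(6);s=r.sense();p=cap('wrist','pics/w13.png');pickle.dump((p,s),open('w13.pkl','wb'))
im=cv2.imread('pics/w13.png').astype(float)[160:280,250:395]
cv2.imwrite('pics/w13y.png',(255*np.clip(cv2.resize(im,None,fx=5,fy=5,interpolation=cv2.INTER_CUBIC)/200,0,1)**.7).astype(np.uint8)[:600])
p2=cap('scene','pics/s13.png');
im=cv2.imread('pics/s13.png').astype(float)[110:230,110:255]
cv2.imwrite('pics/s13y.png',(255*np.clip(cv2.resize(im,None,fx=5,fy=5,interpolation=cv2.INTER_CUBIC)/200,0,1)**.7).astype(np.uint8)[:600])
```

```text
t 13.65 tilt [-0.014  -0.0054 -0.9999] w 0.006 P [ 0.547  -0.3147  0.261 ] F [ 0.2  0.3 -0.1] M [ 0.04 -0.04 -0.01]
```

View pics/w13y.png

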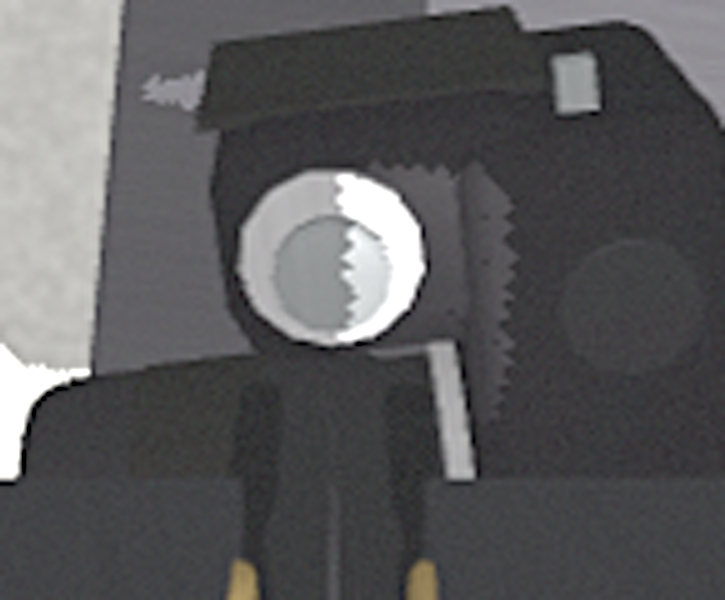

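View pics/s13y.png

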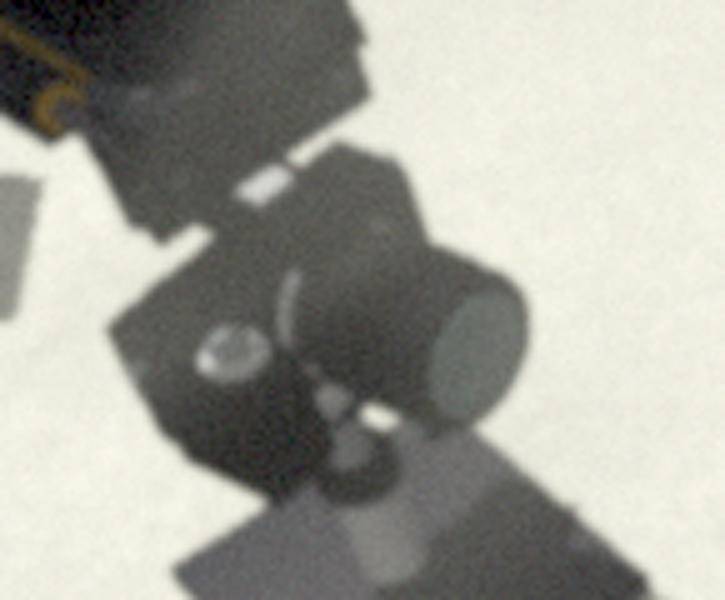

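```bash
cat >> h.py <<'E'
def fix(p,s):
    d=s['ee_rot']@np.array([0,-.0017,0]);q=dict(p);V=p['view'].copy();V[:3,3]-=V[:3,:3]@d;q['view']=V;return q
E
python3 - <<'E'
from h import *
import pickle
p,s=pickle.load(open('w12.pkl','rb'));a=fix(p,s);p,s=pickle.load(open('w13.pkl','rb'));b=fix(p,s)
S=pickle.load(open('scene0.pkl','rb'));T=pickle.load(open('top0.pkl','rb'))
cs=(120+146/4-.4,130+201/4-.4);ct=(385+(731-420)/4-.4,170+99/4-.4)
cs2=(110+235/5-.4,110+350/5-.4);print(cs,cs2)
print(tri([(a,(304,189.6)),(b,(316.1,214.1))]))
print(tri([(a,(304,189.6)),(b,(316.1,214.1)),(S,cs),(S,cs2),(T,ct)]))
for z in (.205,.21,.215,.22,.225):
  X=atz(b,(316.1,214.1),z);print(z,X.round(4),np.ptp(proj(b,[X+.008*s['ee_rot'][:,1],X-.008*s['ee_rot'][:,1]])[:,0]))
print(s['tcp_pos'],s['ee_rot'][:,0])
E
```

```text
(156.1, 179.85) (156.6, 179.6)
(array([ 0.54517137, -0.31375221,  0.21406092]), [np.float64(0.00019860678603024246), np.float64(0.0001986067860302791)])
(array([ 0.54712959, -0.31549333,  0.2163389 ]), [np.float64(0.0019672046223995834), np.float64(0.0015773766787693338), np.float64(0.0017880043497574627), np.float64(0.0013546923016452119), np.float64(0.0024073111642534148)])
0.205 [ 0.5425 -0.3119  0.205 ] 22.943478749310714
0.21 [ 0.544  -0.3131  0.21  ] 23.443399971697147
0.215 [ 0.5454 -0.3142  0.215 ] 23.965591321897364
0.22 [ 0.5469 -0.3153  0.22  ] 24.51157474215961
0.225 [ 0.5483 -0.3164  0.225 ] 25.083014080319458
[ 0.54696519 -0.31473575  0.2609926 ] [-0.0139524  -0.00535088 -0.99988834]
```

Call:
{"fn": "apply_moves", "kwargs": {"xyz": [[0.022,0,0.001]], "twist": [0], "claw": [0]}}

```text
time_s: 13.85
tcp_pos: [0.5481, -0.3155, 0.2438]
ee_rot: [[-0.004, -0.63, -0.777], [-0.009, -0.777, 0.63], [-1.0, 0.01, -0.003]]
wrist_force: [0.1, 0.5, -0.1]
gripper_width: 0.004
```

```bash
cat >> h.py <<'E'
def fz(n=6,show=True):
    F=[];Z=[]
    for i in range(n):
        imaging.capture('wrist');s=r.sense();F.append(s['wrist_force']);Z.append(s['tcp_pos'])
    F=np.array(F);Z=np.array(Z)
    print('t',s['time_s'],'Fz',F[:,2].round(1).tolist(),'mean',F.mean(0).round(2),'P',Z[-1].round(5),'z',(Z[:,2]*1e3).round(2).tolist(),'tilt',s['ee_rot'][:2,0].round(4))
E
python3 - <<'E'
from h import *
fz(6);fz(4)
p=cap('wrist','pics/w14.png')
im=cv2.imread('pics/w14.png').astype(float)[160:280,250:395]
cv2.imwrite('pics/w14y.png',(255*np.clip(cv2.resize(im,None,fx=5,fy=5,interpolation=cv2.INTER_CUBIC)/200,0,1)**.7).astype(np.uint8)[:600])
E
```

```text
t 14.15 Fz [-3.7, -0.6, -0.5, 0.1, -0.1, 0.5] mean [-0.44 -0.03 -0.7 ] P [ 0.54632 -0.3148   0.24047] z [237.89, 238.05, 239.19, 240.04, 240.43, 240.47] tilt [-0.0113 -0.0061]
t 14.35 Fz [0.0, 0.2, 0.1, 0.3] mean [-0.45  0.03  0.16] P [ 0.54606 -0.31455  0.23969] z [240.35, 240.15, 239.91, 239.69] tilt [-0.0123 -0.0054]
```

View pics/w14y.png

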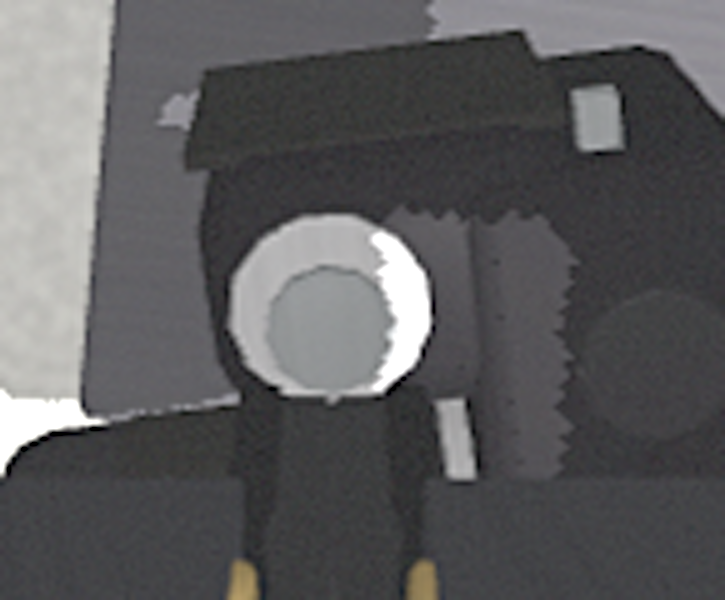

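Run:
```python
from h import *
s=r.sense();p=cap('scene','pics/s14.png');P=s['tcp_pos'];R=s['ee_rot']
im=cv2.imread('pics/s14.png').astype(float)[100:220,110:255]
k=5
o=(255*np.clip(cv2.resize(im,None,fx=k,fy=k,interpolation=cv2.INTER_CUBIC)/150,0,1)**.6).astype(np.uint8)
for y in(-.012,.012):
  for z in(-.0095,.0095):
    q=proj(p,P+R@np.array([.014,y,z]))[0];q=((q-[110,100]+.4)*k).astype(int);cv2.circle(o,tuple(int(v) for v in q),3,(0,0,255),-1)
for X in ([.546,-.3145,.2155],):
    q=proj(p,X)[0];q=((q-[110,100]+.4)*k).astype(int);cv2.circle(o,tuple(int(v) for v in q),3,(0,255,0),-1)
cv2.imwrite('pics/s14y.png',o)
```

```text
(no output)
```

View pics/s14y.png

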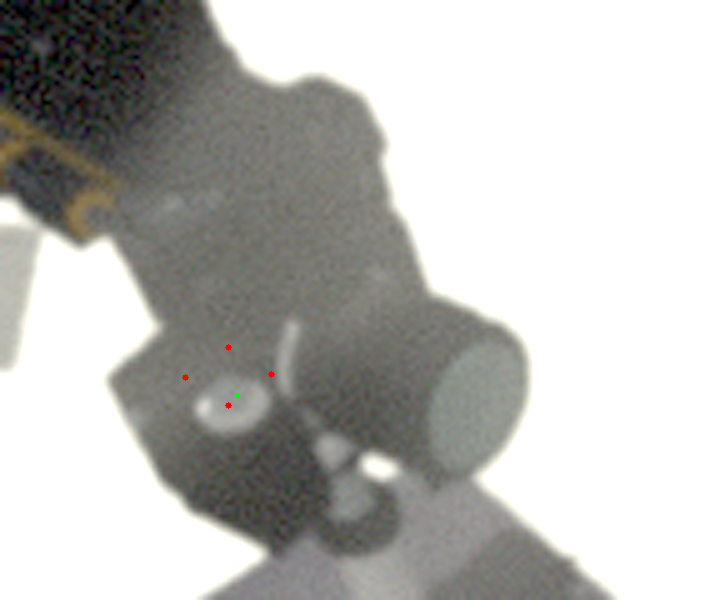

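Run:
```python
from h import *
ims=[imaging.capture('scene')['pixels'].astype(float) for _ in range(6)]
a=np.mean(ims,0)[120:200,120:220,::-1]
o=np.clip((cv2.resize(a,None,fx=7,fy=7,interpolation=cv2.INTER_CUBIC)-15)/45,0,1)*255
cv2.imwrite('pics/s15.png',o.astype(np.uint8))
p=imaging.capture('wrist')['pixels'].astype(float)[200:300,250:400,::-1]
o=np.clip((cv2.resize(p,None,fx=5,fy=5,interpolation=cv2.INTER_CUBIC)-5)/50,0,1)*255
cv2.imwrite('pics/w15.png',o.astype(np.uint8))
```

```text
(no output)
```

View pics/s15.png

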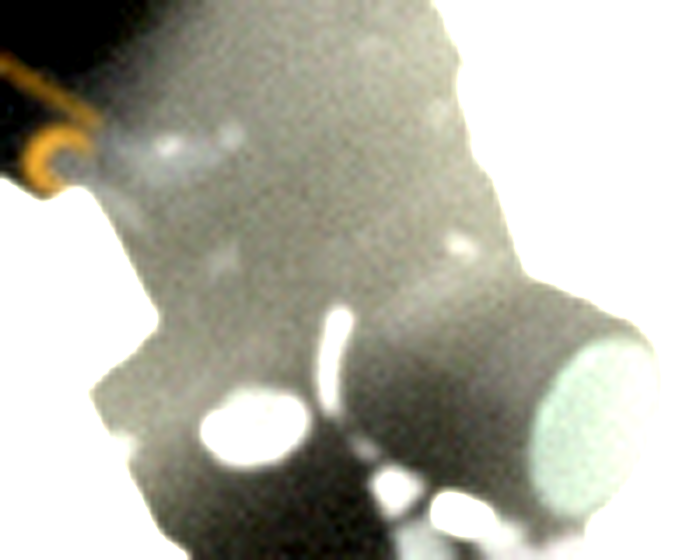

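View pics/w15.png

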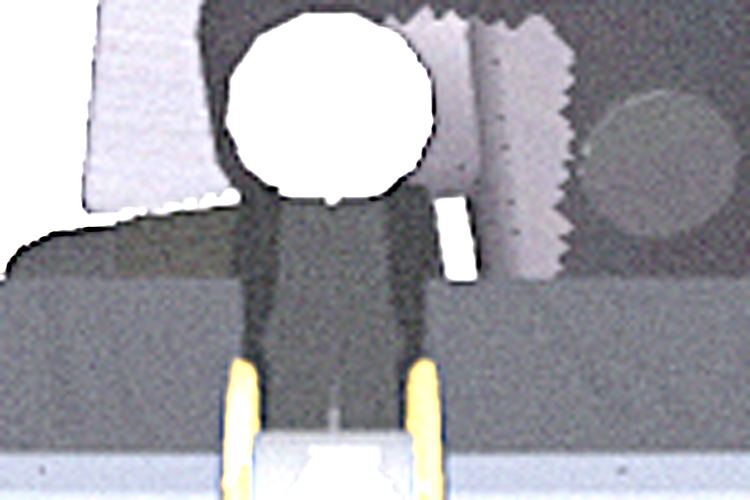

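Call:
{"fn": "apply_moves", "kwargs": {"xyz": [[0.006,0,-0.005]], "twist": [0], "claw": [0]}}

```text
time_s: 14.9
tcp_pos: [0.55, -0.3178, 0.234]
ee_rot: [[-0.011, -0.63, -0.777], [-0.006, -0.777, 0.63], [-1.0, 0.012, 0.005]]
wrist_force: [0.5, -0.3, -0.2]
gripper_width: 0.007
```

```bash
cat >> h.py <<'E'
def look(tag):
    p=cap('wrist',f'pics/w{tag}.png');a=p['pixels'].astype(float)[195:305,250:395,::-1]
    a=cv2.resize(a,None,fx=5,fy=5,interpolation=cv2.INTER_CUBIC);cv2.imwrite(f'pics/w{tag}y.png',(255*np.clip(a/200,0,1)**.6).astype(np.uint8))
E
python3 - <<'E'
from h import *
fz(5);fz(3);look(16)
E
```

```text
t 15.15 Fz [-0.8, 0.2, 0.6, -0.4, 0.3] mean [ 0.11 -0.42 -0.03] P [ 0.54958 -0.31764  0.2326 ] z [231.78, 231.6, 231.93, 232.33, 232.6] tilt [-0.014  -0.0048]
t 15.3 Fz [-0.5, -0.6, -0.2] mean [-0.35  0.05 -0.44] P [ 0.54965 -0.3176   0.2331 ] z [232.83, 232.99, 233.1] tilt [-0.0131 -0.0051]
```

View pics/w16y.png

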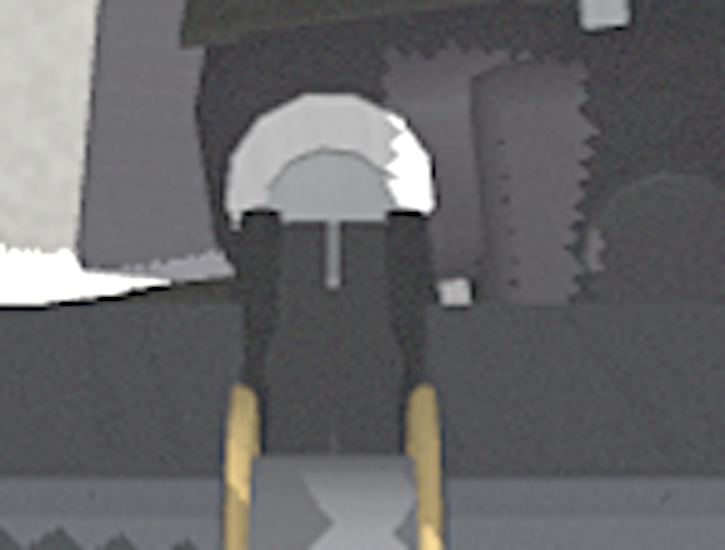

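Call:
{"fn": "apply_moves", "kwargs": {"xyz": [[0.003,0,0]], "twist": [0], "claw": [0]}}

```text
time_s: 15.45
tcp_pos: [0.5499, -0.3177, 0.2306]
ee_rot: [[-0.012, -0.63, -0.777], [-0.006, -0.777, 0.63], [-1.0, 0.012, 0.006]]
wrist_force: [0.1, -0.2, -0.1]
gripper_width: 0.005
```

Run:
```python
from h import *
fz(5)
```

```text
t 15.7 Fz [-0.1, -0.9, 0.2, 0.1, 0.1] mean [-0.09  0.07 -0.12] P [ 0.54955 -0.3176   0.23005] z [229.68, 229.64, 229.82, 230.0, 230.05] tilt [-0.0132 -0.0051]
```

Call:
{"fn": "apply_moves", "kwargs": {"xyz": [[0.0025,0,0]], "twist": [0], "claw": [0]}}

```text
time_s: 15.8
tcp_pos: [0.5498, -0.3177, 0.228]
ee_rot: [[-0.012, -0.63, -0.777], [-0.005, -0.777, 0.63], [-1.0, 0.012, 0.006]]
wrist_force: [1.0, -0.1, -0.5]
gripper_width: 0.009
```

Run:
```python
from h import *
fz(6)
```

```text
t 16.1 Fz [-0.8, 0.2, -0.5, 0.8, -0.3, -0.0] mean [-0.02  0.07 -0.12] P [ 0.54956 -0.31763  0.22758] z [227.14, 227.16, 227.29, 227.44, 227.55, 227.58] tilt [-0.0132 -0.0051]
```

Call:
{"fn": "apply_moves", "kwargs": {"xyz": [[0.002,0,0]], "twist": [0], "claw": [0]}}

```text
time_s: 16.2
tcp_pos: [0.5497, -0.3178, 0.2259]
ee_rot: [[-0.012, -0.63, -0.777], [-0.006, -0.777, 0.63], [-1.0, 0.012, 0.006]]
wrist_force: [-0.0, -0.7, 0.0]
gripper_width: 0.001
```

Run:
```python
from h import *
fz(6);look(17)
```

```text
t 16.5 Fz [0.3, -0.0, -0.1, -0.5, -0.3, 0.3] mean [-0.52  0.06 -0.04] P [ 0.54955 -0.31766  0.2256 ] z [225.29, 225.29, 225.37, 225.51, 225.59, 225.6] tilt [-0.0131 -0.0051]
```

View pics/w17y.png

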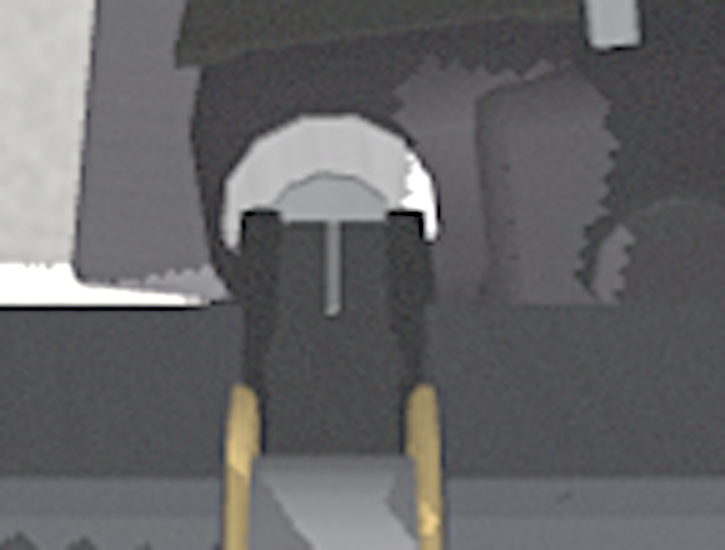

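Call:
{"fn": "apply_moves", "kwargs": {"xyz": [[0.0025,0,0.0005]], "twist": [0], "claw": [0]}}

```text
time_s: 16.65
tcp_pos: [0.5494, -0.3175, 0.2235]
ee_rot: [[-0.012, -0.63, -0.777], [-0.006, -0.777, 0.63], [-1.0, 0.012, 0.006]]
wrist_force: [0.3, -0.6, -0.5]
gripper_width: 0.0
```

Run:
```python
from h import *
fz(4)
```

```text
t 16.85 Fz [-1.0, -0.6, -0.2, -0.1] mean [ 0.19  0.28 -0.48] P [ 0.54905 -0.31734  0.223  ] z [222.73, 222.7, 222.86, 223.0] tilt [-0.0134 -0.0051]
```

Call:
{"fn": "apply_moves", "kwargs": {"xyz": [[0.0025,0,0.0005]], "twist": [0], "claw": [0]}}

```text
time_s: 16.95
tcp_pos: [0.5489, -0.3172, 0.2208]
ee_rot: [[-0.012, -0.63, -0.777], [-0.006, -0.777, 0.63], [-1.0, 0.012, 0.006]]
wrist_force: [0.6, -0.1, 0.0]
gripper_width: 0.004
```

Run:
```python
from h import *
fz(4)
```

```text
t 17.15 Fz [-1.0, -0.2, -0.1, -0.1] mean [ 0.03  0.14 -0.36] P [ 0.54856 -0.31704  0.22041] z [220.03, 220.04, 220.23, 220.41] tilt [-0.0136 -0.0051]
```

Run:
```python
from h import *
look(18)
ims=[imaging.capture('scene')['pixels'].astype(float) for _ in range(3)]
a=np.mean(ims,0)[120:200,120:220,::-1]
o=np.clip((cv2.resize(a,None,fx=7,fy=7,interpolation=cv2.INTER_CUBIC)-10)/130,0,1)**.6*255
cv2.imwrite('pics/s18.png',o.astype(np.uint8))
```

```text
(no output)
```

View pics/w18y.png

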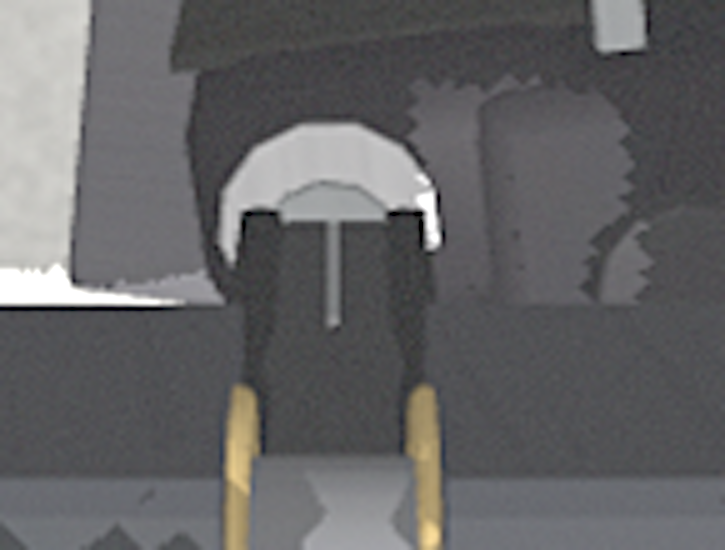

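View pics/s18.png

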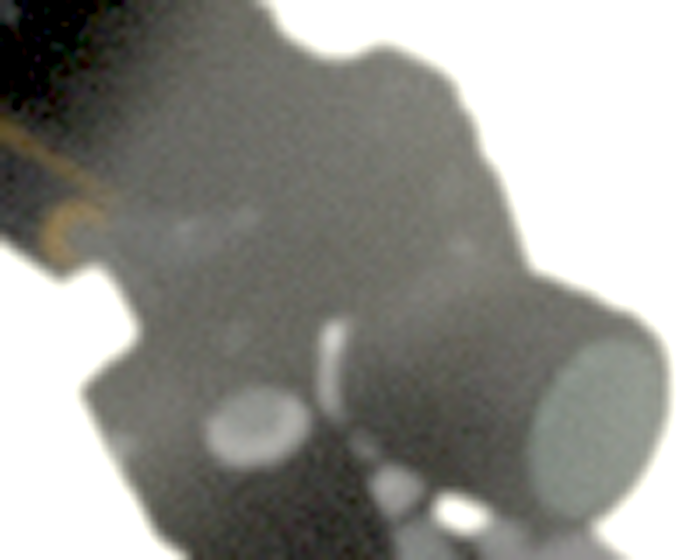

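Call:
{"fn": "apply_moves", "kwargs": {"xyz": [[0.0025,0,0.0005]], "twist": [0], "claw": [0]}}

```text
time_s: 17.45
tcp_pos: [0.5485, -0.3169, 0.2185]
ee_rot: [[-0.012, -0.63, -0.777], [-0.006, -0.777, 0.63], [-1.0, 0.012, 0.006]]
wrist_force: [0.2, 0.0, 0.0]
gripper_width: 0.004
```

Run:
```python
from h import *
fz(4)
```

```text
t 17.65 Fz [-0.5, 0.0, -0.3, -0.1] mean [-0.05 -0.22 -0.19] P [ 0.54819 -0.31672  0.21797] z [217.64, 217.67, 217.8, 217.97] tilt [-0.0134 -0.0051]
```

Call:
{"fn": "apply_moves", "kwargs": {"xyz": [[0.0025,0,0.0005]], "twist": [0], "claw": [0]}}

```text
time_s: 17.75
tcp_pos: [0.548, -0.3166, 0.2158]
ee_rot: [[-0.013, -0.63, -0.777], [-0.006, -0.777, 0.63], [-1.0, 0.012, 0.006]]
wrist_force: [0.3, -0.9, 0.0]
gripper_width: 0.003
```

Run:
```python
from h import *
fz(4)
```

```text
t 17.95 Fz [-0.3, -0.1, 0.9, -0.3] mean [ 0.25 -0.58  0.05] P [ 0.54768 -0.31642  0.21535] z [214.95, 215.01, 215.19, 215.35] tilt [-0.0137 -0.0051]
```

Call:
{"fn": "apply_moves", "kwargs": {"xyz": [[0.002,0,0.0005]], "twist": [0], "claw": [0]}}

```text
time_s: 18.05
tcp_pos: [0.5475, -0.3162, 0.2136]
ee_rot: [[-0.013, -0.63, -0.777], [-0.005, -0.777, 0.63], [-1.0, 0.012, 0.007]]
wrist_force: [0.6, 0.4, -0.6]
gripper_width: 0.005
```

Run:
```python
from h import *
fz(4)
```

```text
t 18.25 Fz [-0.2, -0.1, 0.6, -0.1] mean [0.19 0.17 0.06] P [ 0.54723 -0.31608  0.21327] z [212.93, 212.98, 213.13, 213.27] tilt [-0.0139 -0.005 ]
```

Call:
{"fn": "apply_moves", "kwargs": {"xyz": [[0.0025,0,0]], "twist": [0], "claw": [0]}}

```text
time_s: 18.35
tcp_pos: [0.5475, -0.3162, 0.2111]
ee_rot: [[-0.013, -0.63, -0.777], [-0.006, -0.777, 0.63], [-1.0, 0.012, 0.007]]
wrist_force: [0.1, -0.5, -0.5]
gripper_width: 0.004
```

Run:
```python
from h import *
fz(4);look(19)
ims=[imaging.capture('scene')['pixels'].astype(float) for _ in range(2)]
a=np.mean(ims,0)[120:200,120:220,::-1]
o=np.clip((cv2.resize(a,None,fx=7,fy=7,interpolation=cv2.INTER_CUBIC)-10)/130,0,1)**.6*255
cv2.imwrite('pics/s19.png',o.astype(np.uint8))
```

```text
t 18.55 Fz [-0.7, 1.0, 0.4, -0.4] mean [ 0.11 -0.32  0.08] P [ 0.5471  -0.31611  0.21062] z [210.3, 210.32, 210.47, 210.62] tilt [-0.0141 -0.005 ]
```

View pics/w19y.png

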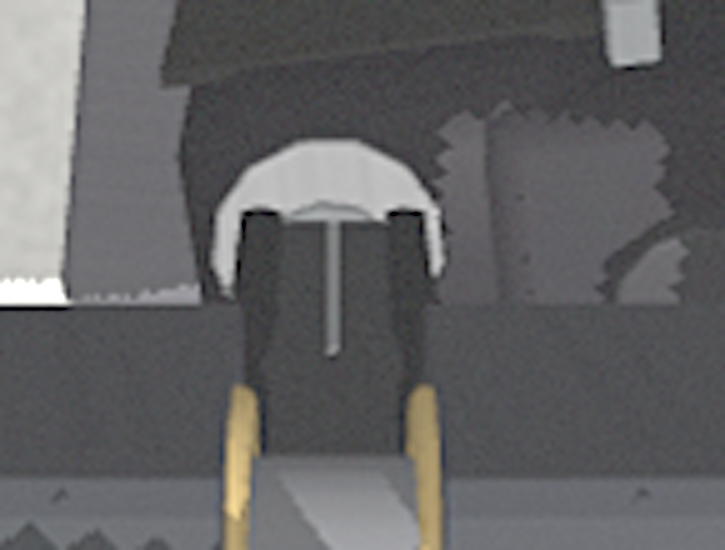

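View pics/s19.png

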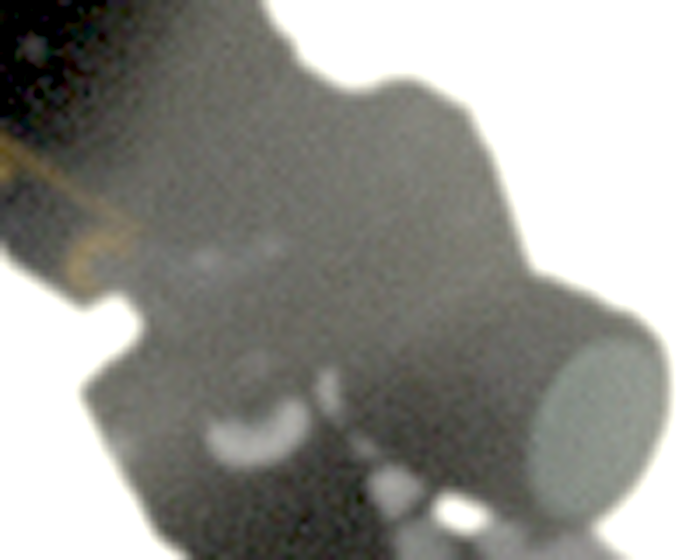

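Call:
{"fn": "apply_moves", "kwargs": {"xyz": [[0.002,0,-0.0015]], "twist": [0], "claw": [0]}}

```text
time_s: 18.8
tcp_pos: [0.5485, -0.3171, 0.2092]
ee_rot: [[-0.013, -0.63, -0.777], [-0.005, -0.777, 0.63], [-1.0, 0.012, 0.007]]
wrist_force: [0.8, 0.4, -0.5]
gripper_width: 0.004
```

Run:
```python
from h import *
fz(4)
```

```text
t 19.0 Fz [-0.0, -0.3, -0.7, 0.7] mean [-0.18  0.14 -0.09] P [ 0.54833 -0.31712  0.20866] z [208.47, 208.42, 208.5, 208.66] tilt [-0.014 -0.005]
```

Call:
{"fn": "apply_moves", "kwargs": {"xyz": [[0.002,0,-0.0015]], "twist": [0], "claw": [0]}}

```text
time_s: 19.1
tcp_pos: [0.5496, -0.3181, 0.2069]
ee_rot: [[-0.013, -0.63, -0.777], [-0.005, -0.777, 0.63], [-1.0, 0.013, 0.007]]
wrist_force: [0.9, -0.4, 0.3]
gripper_width: 0.003
```

Run:
```python
from h import *
fz(5);look(20)
```

```text
t 19.35 Fz [-0.2, -0.4, 0.0, -1.1, 0.2] mean [-0.6   0.36 -0.31] P [ 0.54948 -0.31808  0.20656] z [206.24, 206.18, 206.32, 206.45, 206.56] tilt [-0.0141 -0.005 ]
```

View pics/w20y.png

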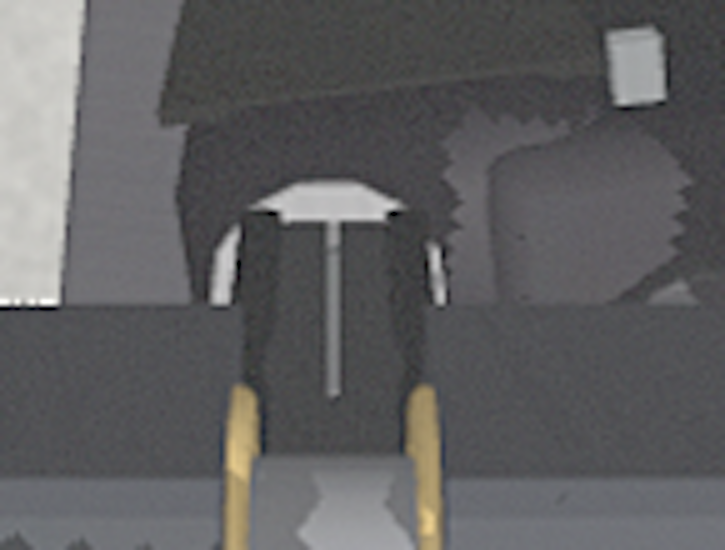

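Call:
{"fn": "apply_moves", "kwargs": {"xyz": [[0.0025,0,0]], "twist": [0], "claw": [0]}}

```text
time_s: 19.5
tcp_pos: [0.5497, -0.3182, 0.2045]
ee_rot: [[-0.013, -0.63, -0.777], [-0.005, -0.777, 0.63], [-1.0, 0.013, 0.007]]
wrist_force: [0.0, 1.2, 0.6]
gripper_width: 0.004
```

Run:
```python
from h import *
fz(4)
```

```text
t 19.7 Fz [-0.7, -0.1, -0.6, 0.2] mean [ 0.05  0.01 -0.29] P [ 0.5494  -0.31805  0.20403] z [203.71, 203.76, 203.92, 204.03] tilt [-0.0143 -0.005 ]
```

Call:
{"fn": "apply_moves", "kwargs": {"xyz": [[0.002,0,0]], "twist": [0], "claw": [0]}}

```text
time_s: 19.8
tcp_pos: [0.5495, -0.3182, 0.2024]
ee_rot: [[-0.014, -0.63, -0.777], [-0.005, -0.777, 0.63], [-1.0, 0.013, 0.007]]
wrist_force: [0.3, -0.5, 0.6]
gripper_width: 0.004
```

Run:
```python
from h import *
fz(5)
```

```text
t 20.05 Fz [1.0, 1.7, 0.5, 1.3, 1.6] mean [0.42 0.25 1.22] P [ 0.54953 -0.31815  0.20231] z [201.97, 202.14, 202.28, 202.32, 202.31] tilt [-0.0138 -0.0053]
```

Call:
{"fn": "apply_moves", "kwargs": {"xyz": [[0.0015,0,0]], "twist": [0], "claw": [0]}}

```text
time_s: 20.15
tcp_pos: [0.5496, -0.3182, 0.2012]
ee_rot: [[-0.013, -0.63, -0.777], [-0.005, -0.777, 0.63], [-1.0, 0.013, 0.007]]
wrist_force: [0.8, 1.0, 1.2]
gripper_width: 0.004
```

Run:
```python
from h import *
fz(5)
```

```text
t 20.4 Fz [3.1, 1.4, 2.3, 2.7, 2.2] mean [-0.06  0.82  2.33] P [ 0.54956 -0.31818  0.20107] z [201.07, 201.12, 201.09, 201.08, 201.07] tilt [-0.0135 -0.0055]
```

Call:
{"fn": "apply_moves", "kwargs": {"xyz": [[0.0007,0,0]], "twist": [0], "claw": [0]}}

```text
time_s: 20.5
tcp_pos: [0.5496, -0.3182, 0.2009]
ee_rot: [[-0.013, -0.63, -0.777], [-0.006, -0.777, 0.63], [-1.0, 0.013, 0.007]]
wrist_force: [-1.7, 1.9, 4.9]
gripper_width: 0.007
```

Run:
```python
from h import *
fz(6)
```

```text
t 20.8 Fz [4.9, 5.0, 5.6, 4.9, 5.5, 5.2] mean [-0.83  1.44  5.2 ] P [ 0.54959 -0.3182   0.20095] z [201.02, 200.99, 200.98, 200.97, 200.98, 200.95] tilt [-0.0131 -0.0058]
```

Run:
```python
from h import *
fz(8);fz(8)
```

```text
t 21.2 Fz [5.4, 5.1, 5.5, 5.7, 4.7, 4.7, 5.3, 5.1] mean [-1.06  1.83  5.19] P [ 0.54959 -0.31821  0.20097] z [200.96, 200.98, 200.96, 200.96, 200.98, 200.99, 200.99, 200.97] tilt [-0.013  -0.0058]
t 21.6 Fz [4.5, 5.9, 4.9, 5.0, 5.6, 4.2, 5.3, 6.3] mean [-1.1   1.29  5.22] P [ 0.54959 -0.3182   0.20094] z [200.96, 200.97, 200.95, 200.99, 200.98, 200.93, 200.97, 200.94] tilt [-0.0131 -0.0058]
```

Call:
{"fn": "apply_moves", "kwargs": {"xyz": [[0.004,0,0]], "twist": [0], "claw": [0]}}

```text
time_s: 21.7
tcp_pos: [0.5496, -0.3183, 0.1983]
ee_rot: [[-0.012, -0.629, -0.777], [-0.006, -0.777, 0.629], [-1.0, 0.013, 0.005]]
wrist_force: [-2.2, 2.9, 9.0]
gripper_width: 0.005
```

Run:
```python
from h import *
fz(5)
```

```text
t 21.95 Fz [8.9, 8.6, 7.3, 8.0, 7.6] mean [-2.06  2.55  8.07] P [ 0.54961 -0.31828  0.19847] z [198.36, 198.53, 198.5, 198.5, 198.47] tilt [-0.0121 -0.0065]
```

Call:
{"fn": "apply_moves", "kwargs": {"xyz": [[0.0023,0,0]], "twist": [0], "claw": [0]}}

```text
time_s: 22.05
tcp_pos: [0.5497, -0.3183, 0.1982]
ee_rot: [[-0.011, -0.629, -0.777], [-0.008, -0.777, 0.629], [-1.0, 0.013, 0.004]]
wrist_force: [-2.2, 4.2, 12.3]
gripper_width: 0.007
```

Run:
```python
from h import *
fz(4)
```

```text
t 22.25 Fz [9.5, 9.6, 10.1, 10.2] mean [-2.69  3.51  9.83] P [ 0.5497  -0.3183   0.19834] z [198.3, 198.26, 198.28, 198.34] tilt [-0.0108 -0.0076]
```

Call:
{"fn": "apply_moves", "kwargs": {"xyz": [[-0.015,0,0],[-0.04,0,0],[-0.04,0,0]], "twist": [0,0,0], "claw": [0,0,0]}}

```text
time_s: 22.55
tcp_pos: [0.548, -0.3161, 0.2875]
ee_rot: [[-0.024, -0.629, -0.777], [-0.001, -0.777, 0.63], [-1.0, 0.016, 0.018]]
wrist_force: [1.4, -0.5, -0.6]
gripper_width: 0.008
```

Run:
```python
from h import *
fz(5)
cap('wrist','pics/w21.png');cap('scene','pics/s21.png');cap('top','pics/t21.png')
a=cv2.imread('pics/t21.png').astype(float)[170:260,160:250];b=cv2.imread('pics/s21.png').astype(float)[170:260,410:500]
cv2.imwrite('pics/e21.png',(255*np.clip(cv2.resize(np.hstack([a,b]),None,fx=4,fy=4,interpolation=cv2.INTER_CUBIC)/120,0,1)**.7).astype(np.uint8))
```

```text
t 22.8 Fz [6.1, 0.9, -0.9, 0.1, -0.8] mean [ 0.17 -0.35  1.09] P [ 0.54813 -0.31591  0.28635] z [295.46, 293.23, 289.98, 287.66, 286.35] tilt [-0.0232 -0.0004]
```

View pics/w21.png

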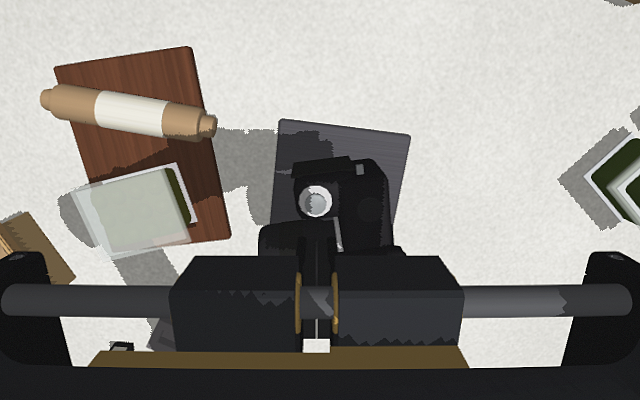

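View pics/s21.png

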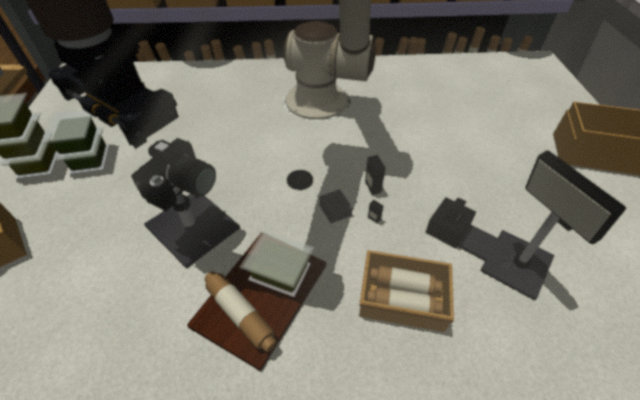

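View pics/e21.png

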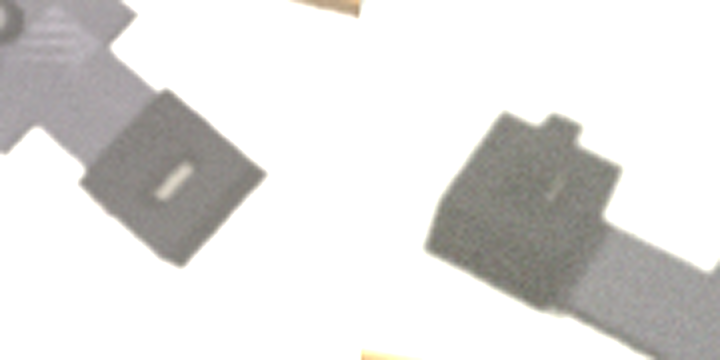

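Run:
```python
from h import *
x=np.array([np.cos(np.radians(-39.6)),np.sin(np.radians(-39.6)),0]);y=np.array([-x[1],x[0],0]);c=np.array([.531,.2815,0])
for n,x0,y0 in(('top',160,170),('scene',410,170)):
  p=imaging.capture(n);a=p['pixels'].astype(float)[y0:y0+90,x0:x0+90,::-1]
  o=(255*np.clip(cv2.resize(a,None,fx=5,fy=5,interpolation=cv2.INTER_CUBIC)/70,0,1)**.8).astype(np.uint8).copy()
  for z in(.05,.09):
    q=proj(p,[c+[0,0,z]+i*x+j*y for i,j in((.019,.0105),(.019,-.0105),(-.019,-.0105),(-.019,.0105))])
    for v in q: cv2.circle(o,tuple(int(k) for k in (v-[x0,y0]+.4)*5),2,(0,0,255) if z>.06 else (0,255,0),-1)
  cv2.imwrite(f'pics/f_{n}.png',o)
cv2.imwrite('pics/f.png',np.hstack([cv2.imread('pics/f_top.png')[:,50:450],cv2.imread('pics/f_scene.png')[:,:400]]))
```

```text
(no output)
```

View pics/f.png

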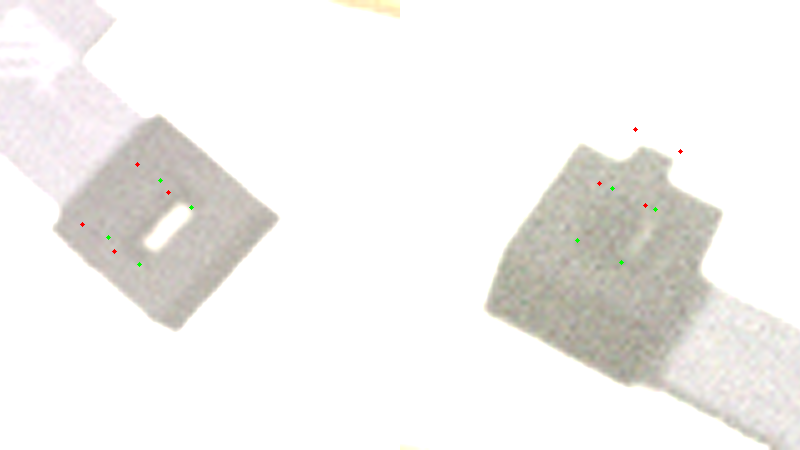

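Run:
```python
from h import *
import pickle
x=np.array([np.cos(np.radians(-39.6)),np.sin(np.radians(-39.6)),0]);y=np.array([-x[1],x[0],0]);c=np.array([.531,.2815,0])
S=pickle.load(open('scene0.pkl','rb'));T=pickle.load(open('top0.pkl','rb'))
for n,x0,y0,dx in(('top',160,170,50),('scene',410,170,0)):
  p=S if n=='scene' else T
  q=proj(p,[c+[0,0,z]+i*x+j*y for z in(.05,0) for i,j in((.042,.038),(.042,-.038),(-.042,-.038),(-.042,.038))])
  print(n,((q-[x0,y0]+.4)*5-[dx,0]+[400*(n=='scene'),0]).round(0).tolist())
```

```text
top [[152.0, 113.0], [262.0, 207.0], [148.0, 335.0], [37.0, 238.0], [179.0, 134.0], [284.0, 224.0], [176.0, 346.0], [70.0, 253.0]]
scene [[660.0, 327.0], [498.0, 245.0], [577.0, 131.0], [734.0, 205.0], [630.0, 393.0], [475.0, 311.0], [553.0, 199.0], [702.0, 273.0]]
```

Run:
```python
from h import *
fz(3);print(job.finish_job())
```

```text
t 23.2 Fz [0.5, 0.4, -0.3] mean [-0.28  0.12  0.2 ] P [ 0.54845 -0.31624  0.28726] z [286.76, 287.04, 287.26] tilt [-0.0225 -0.0016]
the job is handed in; nothing more can be done
None
```

I put the middle-sized battery from the charger into the lamp's socket and took the picture. The job was handed in at about 23 s, with no verdict reported.

**Battery:** my first lift slipped off because the grip had not built up, and the battery stayed in the charger; the second grasp held. I pushed it down until it met the socket floor (22 N peak), then let go. A close wrist picture matches the battery top at about 90 mm, which is fully home. It looks upright, though I did not measure the lean.

**Shutter:** I held the halfway stop at a steady 5.2 N for just over a second. Then I pressed the cap to its hard stop, about 2.6 mm further, with a 12.3 N peak. I lifted off, and the cap looks back up in the picture. The final stop took a second small push, because the first ended at 8 N, just short of it. The cap did not come up between the two pushes.

**Last checks:** the arm touches nothing, with wrist force near zero. In the scene picture the other goods look to be where they were.

**What disagreed:**
- **Fingertips:** the cap was reached with the gripper about 25–30 mm lower than the stated fingertip length and my cap height implied, so I found it by force in small steps.
- **Wrist camera:** it was about 1.7 mm off sideways, which I corrected for.
- **Scene and top pictures:** they sit about 3–4 pixels off my projected points. In the scene picture the battery and lamp block are off together, which still fits a seated battery.

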